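# Check the dust extractor's filter against the lamp

### The arm

A 6-joint arm with a two-finger parallel gripper is mounted at the origin on the work surface. World frame = base frame: x ahead of the robot, y to its left, z up, the work surface at z = 0. Lengths are in m, angles in rad, forces in N, time in s.
With the tool pointing down it reaches from about 0.25 to 0.775 m from the base axis. Payload 4 kg.
Tool frame: the origin (TCP) lies midway between the tips of the shut fingers; the grasp point (between the pads) lies 19 mm behind it; z points along the fingers, y is the direction in which the jaws open and shut (so a half turn about z gives the same grasp; the last joint's range is limited). The gripper opens to 94 mm and grips with 3 to 60 N. Pads are 16 mm wide; open, the fingers measure 119 mm over their backs; the gripper's body (75 mm by 177 mm) begins 78 mm behind the grasp point.
Start: joints at [1.063, 0.087, 1.371, -0, 1.684, -0.103], TCP at [0.217, 0.506, 0.206] pointing down, gripper open.
Joint ranges: [-3.1, 3.1], [-0.76, 2.03], [0.27, 2.55], [-1.08, 4.22], [0.17, 2.65], [-2.57, 2.57]. Speed limits (rad/s): [2.79, 2.79, 3.14, 3.14, 3.14, 3.14].

### API

Orientations are given as [roll, pitch, yaw] about the fixed x, y, z axes, in that order (R = Rz(yaw) Ry(pitch) Rx(roll)).
In Python, from bench import robot gives the robot as it stands.
- The arm moves only by the tool drive_tool, never from a script. Its argument "series" is a list that holds one entry, the list of rows, each a list of 7 numbers: the turn, a rotation vector about the tool's x, y, z in rad, then the shift along the tool's x, y, z in cm, then the opening in per cent of the stroke, from 0 (shut) to 100 (fully open). In form: [[[rx, ry, rz, tx, ty, tz, fingers], ...]]. A call has 1 to 20 rows; each row is the pose to reach, as a shift and turn from the pose measured when the call began, along the tool's axes at that moment; what a row does not reach only later rows make up. A row lasts 1/10 s, in which the tool goes at most 50 mm and 8.59 degrees, less where a joint would pass 70% of its speed; a pose out of reach is approached as far as the arm can. A call with a gripper value outside its range is refused whole. The fingers move at their own pace and stop on an object; the grip force is fixed at half the most. Time passes only in rows, so rows that repeat a pose let the fingers close. It gives the time, the measured TCP pose, the force and the opening at its end, in the units of the state.
- robot.get_obs(): the state, without advancing time (a new reading comes with each control period).
- robot.snapshot(name): name is "side" or "top" or "wrist"; returns a dict with "img" (384x512x3 uint8, blue, green, red), "depth" (384x512 float32, m along the optical axis (not along the pixel's ray), 0 where there is no reading), "vertical_fov" (degrees; the focal length in pixels is half the picture's height over the tangent of half this angle, whatever the lens; pixels are square), "cx", "cy" (the principal point, pixels), "dist_coeffs" ([k1, k2, p1, p2, k3] as OpenCV has them; the pictures are not rectified), "rvec" (rotation vector, rad) and "tvec" (3), from world to camera coordinates, as OpenCV has them. Camera axes: x right, y down, z forward; pixel columns grow to the right and rows downward; lengths in m; the calibration is good to about 2 mm. A picture is of the moment at which its call begins.
- robot.close_job(): hands the job in, once; it reports no verdict.
The state is a dict: "time": time; "joint_positions": joint angles; "qvel": joint speeds; "joint_torque": joint torques, N m; "tool_pos": TCP position; "ee_rot": TCP orientation; "wrist_force": force on the tool from outside, world axes, zero at the start; "wrist_torque": the same for the moment, N m; "width": finger opening in m.
Only numpy, scipy, OpenCV 4.12 (cv2) and the standard library are available. Lean on these libraries where they do the work, as an engineer would, in place of code of your own. Each camera call takes 0.05 s, during which the arm holds its last target.

### The job

The suction tube has been left lying on the top flap of the bench dust extractor: press it down past the sprung jaws of the two clips on the extractor's top until it is fully home in both, and let go of it. Then swing the flap wide open so that it stays up, draw the filter plate up out of the slot beneath it, and hold the plate upright and square in front of the inspection lamp's light panel, about 10 cm off and centred on it, to see how clogged it is. Finish while still holding it there, motionless; leave the tube in its clips, the flap open and the other things on the bench where they are.

Things in the scene. Friction and masses are not known exactly. Their poses are not given: they have to be found in the camera images.
- tube_center (a point): Centre (half-way up) of the loose black plastic suction tube, 229 mm long, about 110 g; own x axis along the tube. Bare and round, 24 mm across, to 75 mm either side of this point; beyond are a cuff 30 mm across (-x end) and a square 30 mm flange with a flat mouth (+x end). Starts lying level on the shut flap, roughly along the extractor's x, its axis 15 mm above the flap's top face.
- extractor: The fixed grey dust extractor, a box 240 (x) x 340 (y) x 130 mm high; origin at the centre of its underside, z up. The flap covers its +y part; two tube clips stand on its top on the -y side.
- clip_seat (a point): Where the tube's centre belongs when home: on the common axis (x) of the two clips, midway between them, 24 mm above the extractor's top; axes as the extractor's. The clips, each 14 mm wide along x, stand 45 mm either side of this point, leaving 76 mm free between them for fingers. Along x the tube fits when its centre is within 18 mm of this point. Either end may point either way.
- jaw0 (a joint): Sprung hinged steel jaw of the clip at -x, in rad: 0 at rest, grows as it is pushed aside (to -y). Each clip is a fork: a fixed prong at +y, flared outward at its top 25 mm above clip_seat, and at -y this jaw, its top 31 mm above. The jaw's nose hangs over a seated tube; a tube pressed straight down pushes it aside by about 0.2 rad, and it snaps back over the tube when that is home.
- jaw1 (a joint): The same jaw of the clip at +x. A descending tube meets the jaws when its axis is about 25 mm above clip_seat; pressing it past both takes about 10 to 18 N in all.
- flap (a joint): Angle of the flap in rad: 0 shut, 1.9 the stop, past upright; a stiff hinge, it stays at any angle where it is left (about 3 to 4 N at the bar lift it).
- flap_hinge (a point): Middle of the flap's hinge line, on the extractor's top towards its +y side, 132.5 mm above the bench; axes as the extractor's. The flap, an aluminium sheet 210 mm along x, 185 mm from hinge to free edge, 5 mm thick, top face 135 mm above the bench when shut, turns about this line (along x), its free edge (-y) going up and over to +y.
- flap_bar (a point): Middle of the flap's round steel handle bar, 10 mm thick and 100 mm long along the extractor's x, on a post at each end; its centre is 35 mm off the flap's top face (37.5 off its mid-plane) and 167 mm from the hinge line along the sheet. Its axes turn with the flap; a light grip lets it turn between the fingers.
- filter_tab (a point): Centre of the filter plate's pull tab, 12 mm thick (x) x 40 mm (y) x 24 mm high, on the middle of the plate's top edge, 57 mm above the plate's centre. Hidden under the flap at first, its top 4 mm below the extractor's top; the opening round it is 130 (x) x 136 mm (y).
- filter_center (a point): Centre of the filter plate's body, a grey frame with white pleats, 20 mm thick (x) x 130 mm wide (y) x 90 mm high (z), about 150 g. It stands upright in guide grooves with 2 mm play, its x along the extractor's x: raise it 95 mm or more straight up to free it.
- lamp_face (a point): Centre of the light panel of the fixed inspection lamp, 240 mm above the bench; the panel (150 mm wide, 100 mm high; lamp head 170 x 120 mm) is upright and shines along this point's -x axis; y is level, z up.
- lamp: The fixed lamp: origin on the bench below the panel; round foot 140 mm across, stem behind the head.
- mallet: Bystander: hammer with a wooden handle, about 260 mm, lying on the bench left of the extractor; leave it alone.
- brush: Bystander: brush lying on the bench right of the robot; leave it alone.
- tin_center (a point): Bystander: centre of a steel tin 70 mm across and 70 mm high; leave it alone.
- steelblock_center (a point): Bystander: centre of a steel bench block 70 x 70 x 25 mm; leave it alone.
Mind the look-alikes: they are no part of the job. There is more than one size of the part that bears tube_center; the job needs the largest.

How it is judged:
By the outcome, as a careful person would: the job done as asked, in the order asked, and still so for the second after the job is handed in, while the arm keeps its last pose, push and grip.
It also fails if it takes over 72 s, if anything falls off the work surface, if the arm or the gripper's body presses on something with over 40 N, if the wrist force passes 120 N, or if a joint passes its speed limit or range.

## Working session

There is one attempt and no reset: what is moved stays moved. The work goes in short steps, Python scripts to look and compute and a tool call to move; the robot and the scene stay as the last step left them, time stands still between calls to the robot, and variables do not carry over. Pictures are saved under pics/ and viewed, and the job is handed in when it is done.

Besides the shell and the picture viewer there is one more tool, called after "Request:" as name(argument=value, ...), one argument or row to a line, values as JSON. drive_tool: Moves the arm, as the interface text tells. Its arguments: {"type":"object","properties":{"series":{"type":"array","items":{"type":"array","items":{"type":"array","items":{"type":"number"}}}}},"required":["series"]}

```bash
mkdir -p pics; ls
cat > h.py <<'E'
import numpy as np, cv2
from scipy.spatial.transform import Rotation as R
from bench import robot
def snap(n,f=None):
    s=robot.snapshot(n)
    if f: cv2.imwrite('pics/'+f,s['img'])
    h=s['img'].shape[0]; fl=h/2/np.tan(np.radians(s['vertical_fov'])/2)
    s['K']=np.array([[fl,0,s['cx']],[0,fl,s['cy']],[0,0,1]]); s['D']=np.array(s['dist_coeffs'],float)
    s['R']=cv2.Rodrigues(np.array(s['rvec'],float))[0]; s['t']=np.array(s['tvec'],float).reshape(3)
    return s
def pts(s,uv):
    """depth points world"""
    uv=np.array(uv,float).reshape(-1,2)
    n=cv2.undistortPoints(uv.reshape(-1,1,2),s['K'],s['D']).reshape(-1,2)
    d=s['depth'][uv[:,1].astype(int),uv[:,0].astype(int)]
    return (np.c_[n,np.ones(len(n))]*d[:,None]-s['t'])@s['R']
def plane(s,uv,z):
    uv=np.array(uv,float).reshape(-1,2)
    n=cv2.undistortPoints(uv.reshape(-1,1,2),s['K'],s['D']).reshape(-1,2)
    d=np.c_[n,np.ones(len(n))]@s['R']; c=-s['R'].T@s['t']
    return c+d*((z-c[2])/d[:,2])[:,None]
def proj(s,P):
    return cv2.projectPoints(np.array(P,float).reshape(-1,1,3),s['R'],s['t'],s['K'],s['D'])[0].reshape(-1,2)
def world(s):
    v,u=np.mgrid[0:384,0:512]
    return pts(s,np.c_[u.ravel(),v.ravel()]).reshape(384,512,3)
def st():
    o=robot.get_obs(); print({k:np.round(v,3) for k,v in o.items()}); return o
E
python3 - <<'E'
from h import *
st()
for n in ['side','top','wrist']:
    s=snap(n,n+'0.png'); print(n,np.round(-s['R'].T@s['t'],3),s['vertical_fov'],s['D'])
E
```

```text
pics
{'time': np.float64(0.0), 'joint_positions': array([ 1.063,  0.088,  1.372, -0.   ,  1.684, -0.103]), 'qvel': array([-0.001, -0.002, -0.   ,  0.   ,  0.001,  0.001]), 'joint_torque': array([-0.0000e+00, -3.4019e+01, -3.0242e+01,  7.2000e-02,  3.3000e-02,
       -0.0000e+00]), 'tool_pos': array([0.216, 0.505, 0.204]), 'ee_rot': array([-3.139, -0.   ,  2.737]), 'wrist_force': array([-0.197,  0.587, -0.59 ]), 'wrist_torque': array([0.008, 0.037, 0.01 ]), 'width': np.float64(0.094)}
side [ 0.287 -0.806  1.08 ] 51.4769303265539 [-0.10240885  0.          0.          0.          0.        ]
top [0.364 0.04  1.558] 48.03424315090745 [0.05340221 0.         0.         0.         0.        ]
wrist [0.15  0.535 0.384] 59.929404889432995 [-0.04664138  0.          0.          0.          0.        ]
```

View pics/side0.png

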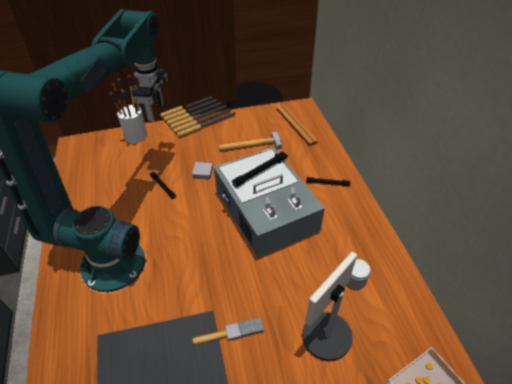

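View pics/top0.png

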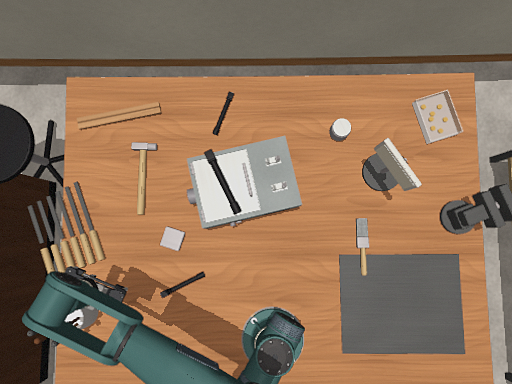

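View pics/wrist0.png

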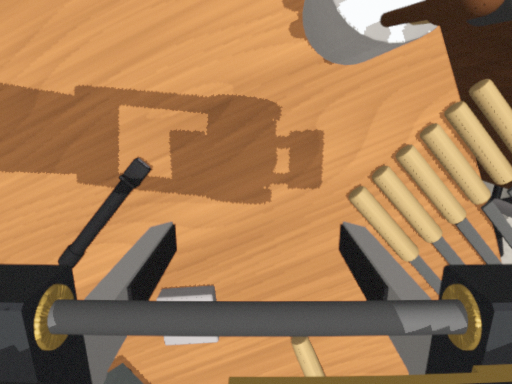

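Run:
```python
from h import *
s=snap('top'); W=world(s)
np.save('topW.npy',W)
Z=W[...,2]
def rect(m,name):
    m=m.astype(np.uint8)
    n,l,stt,c=cv2.connectedComponentsWithStats(m)
    for i in range(1,n):
        if stt[i,4]<25: continue
        P=W[l==i]
        r=cv2.minAreaRect((P[:,:2]*1000).astype(np.float32))
        print(name,stt[i,:5],'rect',np.round(r[0],1),np.round(r[1],1),round(r[2],1),'z',np.round(np.percentile(P[:,2],[5,50,95]),4))
roi=np.zeros(Z.shape,bool); roi[60:260,60:460]=1
rect(roi&(Z>0.122)&(Z<0.14),'top')
rect(roi&(Z>0.145)&(Z<0.2),'hi')
rect(roi&(Z>0.2)&(Z<0.4),'lamp')
rect(roi&(Z>0.012)&(Z<0.1),'low')
img=s['img']; c=img[120:250,170:320]; cv2.imwrite('pics/topc.png',cv2.resize(c,None,fx=5,fy=4.5,interpolation=cv2.INTER_CUBIC))
c=img[120:210,350:440]; cv2.imwrite('pics/lampc.png',cv2.resize(c,None,fx=6,fy=6,interpolation=cv2.INTER_CUBIC))
s=snap('side'); c=s['img'][130:360,190:390]; cv2.imwrite('pics/sidec.png',cv2.resize(c,None,fx=2.6,fy=2.6,interpolation=cv2.INTER_CUBIC))
```

```text
top [ 187  135  116   93 6337] rect [540.9  91.5] [241.4 340.3] 12.8 z [0.1257 0.1318 0.1379]
hi [374 147  32  44  69] rect [ 566.8 -371.2] [167.    6.2] 33.6 z [0.1849 0.1939 0.1994]
hi [204 149  38  65 545] rect [538.7 160.8] [230.2  29.5] 25.9 z [0.1523 0.1594 0.1658]
hi [243 163  10  33 103] rect [541.4  79.5] [106.3   9.8] 12.7 z [0.1674 0.1732 0.179 ]
lamp [ 375  138   47   53 1001] rect [ 577.  -387.9] [170.   47.3] 33.8 z [0.2091 0.279  0.3016]
low [412  90  48  54 474] rect [ 779.5 -598.8] [162.9 126.5] 16.4 z [0.0141 0.0303 0.0432]
low [213  92  21  43 208] rect [806.6 170.8] [ 21.1 168.7] 67.6 z [0.0131 0.018  0.024 ]
low [ 77 102  84  27 901] rect [799. 550.] [ 45.7 298.8] 11.4 z [0.0133 0.0182 0.0234]
low [330 118  21  22 362] rect [ 734.3 -247.8] [66.9 66.4] 1.0 z [0.0245 0.068  0.0742]
low [131 142  26  72 638] rect [574.6 477.8] [ 88.2 260.2] 80.0 z [0.0153 0.0234 0.0297]
low [363 153  35  38 764] rect [ 573.  -379.5] [137.8  91.4] 32.4 z [0.0132 0.0178 0.025 ]
low [ 74 182  10  20  73] rect [522.6 686.9] [75.1 13.9] 20.8 z [0.0122 0.0159 0.0209]
low [ 65 186  29  74 
[... 164 characters left out ...]
195  14  42 138] rect [435.3 729.9] [150.9  17.9] 19.0 z [0.0124 0.0152 0.0204]
low [440 200  20  34 532] rect [ 421.7 -629.5] [ 64.9 116.9] 87.3 z [0.0137 0.0223 0.0836]
low [ 80 203  24  57 299] rect [381.5 635.5] [214.4  26.1] 19.2 z [0.0127 0.019  0.0276]
low [205 214  62  15  90] rect [403.7 122.2] [ 13.9 216.4] 12.8 z [0.0227 0.0788 0.0956]
low [356 218  13  42 377] rect [ 345.4 -321.3] [ 41.4 144.4] 89.7 z [0.0131 0.0182 0.024 ]
low [160 226  26  25 403] rect [353.2 350.9] [72.7 71. ] 70.1 z [0.0192 0.0247 0.0301]
low [ 70 237  14  23 160] rect [319.5 686.2] [84.5 26.3] 19.2 z [0.0134 0.0211 0.0279]
low [ 60 241  14  19 153] rect [312.4 721.8] [72.9 27.3] 21.9 z [0.0143 0.0213 0.0275]
```

View pics/topc.png

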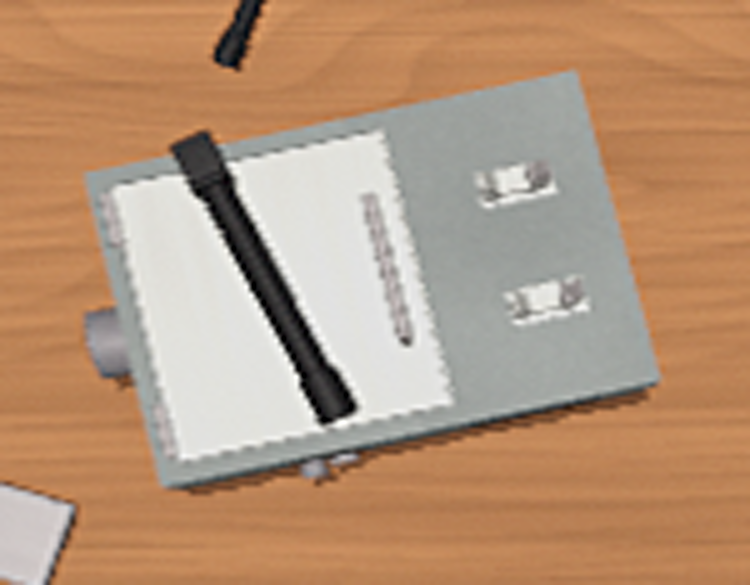

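View pics/sidec.png

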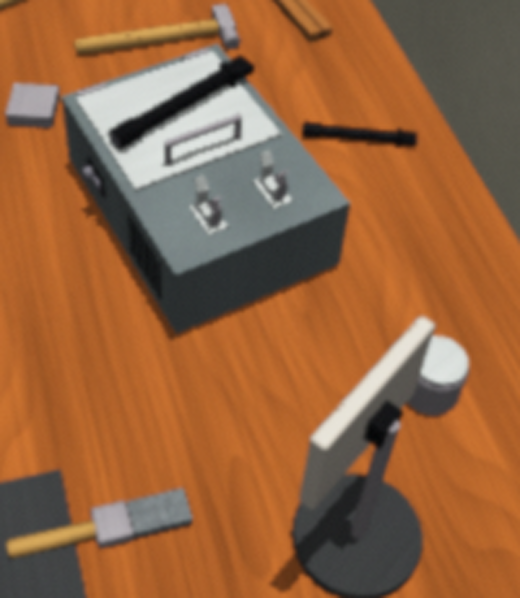

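View pics/lampc.png

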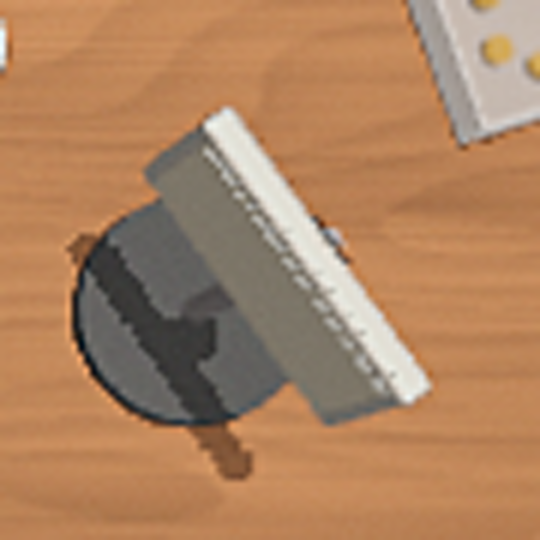

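Run:
```python
from h import *
yaw=np.radians(12.8); A=np.array([[np.cos(yaw),np.sin(yaw)],[-np.sin(yaw),np.cos(yaw)]]); C=np.array([.5409,.0915])
for n in ['top','side']:
    s=snap(n); W=world(s); L=(W[...,:2]-C)@A.T; Z=W[...,2]
    box=(abs(L[...,0])<.12)&(L[...,1]<-.03)&(L[...,1]>-.17)
    print(n,'topz',np.median(Z[box]))
    for lo,hi in [(.134,.15),(.15,.2)]:
        m=box&(Z>lo)&(Z<hi)
        for sg in (-1,1):
            mm=m&(np.sign(L[...,0])==sg)
            if mm.sum(): 
                P=L[mm]*1000; print(lo,sg,mm.sum(),'x',P[:,0].min().round(1),P[:,0].max().round(1),np.median(P[:,0]).round(1),'y',P[:,1].min().round(1),P[:,1].max().round(1),'z',Z[mm].max().round(3))
    g=s['img'].astype(int)
    m=box&(g.min(2)>185)
    n2,l,stt,c=cv2.connectedComponentsWithStats(m.astype(np.uint8))
    for i in range(1,n2):
        if stt[i,4]>10:
            q=plane(s,np.argwhere(l==i)[:,::-1],.131)[:,:2]; q=(q-C)@A.T*1000
            print('white',stt[i],np.round(q.min(0),1),np.round(q.max(0),1),q.mean(0).round(1))
    # tube
    tb=(abs(L[...,0])<.16)&(Z>.14)&(Z<.17)&(g.max(2)<70)&(L[...,1]>0)
    P=W[tb]; m=P[:,:2].mean(0); r=cv2.minAreaRect((P[:,:2]*1000).astype(np.float32)); print('tube',tb.sum(),r, 'zmax',np.percentile(P[:,2],98))
```

```text
top topz 0.12995307629411523
0.134 -1 141 x -119.8 -0.7 -54.2 y -168.6 -30.0 z 0.148
0.134 1 166 x 0.7 118.0 47.3 y -168.5 -30.2 z 0.148
0.15 -1 33 x -51.8 -39.8 -46.5 y -130.6 -85.0 z 0.186
0.15 1 37 x 36.4 50.5 42.9 y -130.8 -84.8 z 0.186
white [269 157  12   9  47] [  31.5 -133.1] [ 56.3 -96.6] [  43.1 -110.1]
white [272 182  12  10  54] [ -59.5 -119.9] [-31.9 -82.8] [ -46.1 -105.7]
tube 451 ((535.861328125, 161.5475311279297), (226.4222412109375, 25.862701416015625), 25.39451789855957) zmax 0.1674522781124882
side topz 0.12906494531736698
0.134 -1 96 x -119.7 -8.1 -54.3 y -167.9 -30.1 z 0.15
0.134 1 92 x 3.0 114.1 39.8 y -166.4 -30.1 z 0.15
0.15 -1 72 x -55.6 -41.0 -48.6 y -131.6 -81.4 z 0.184
0.15 1 75 x 33.8 49.7 40.8 y -132.1 -80.5 z 0.185
tube 657 ((446.74676513671875, 640.3671875), (233.552734375, 1056.2021484375), 11.139699935913086) zmax 0.16842568604863126
```

```bash
cat >> h.py <<'E'
def row(pos,yaw_deg,tilt=None):
    """row numbers for downward tool at world pos with given yaw"""
    o=robot.get_obs(); Rc=R.from_euler('xyz',o['ee_rot'])
    Rt=R.from_euler('xyz',[np.pi,0,np.radians(yaw_deg)])
    if tilt is not None: Rt=tilt*Rt
    rv=(Rc.inv()*Rt).as_rotvec(); t=Rc.inv().apply(np.array(pos)-o['tool_pos'])*100
    return [round(float(x),3) for x in rv]+[round(float(x),2) for x in t]
yaw=np.radians(12.8); A=np.array([[np.cos(yaw),np.sin(yaw)],[-np.sin(yaw),np.cos(yaw)]]); C=np.array([.5409,.0915])
def l2w(x,y,z): return np.r_[C+A.T@np.array([x,y]),z]
def w2l(P): P=np.asarray(P,float); return (P[...,:2]-C)@A.T
E
python3 - <<'E'
from h import *
print(row([.5385,.161,.27],205.7))
E
```

```text
[-0.0, -0.0, -0.853, -43.16, -18.99, -6.47]
```

Request:
drive_tool(
  series=[
    [[0,0,-0.3,-10,-4,-6.5,100],[0,0,-0.6,-20,-9,-6.5,100],[0,0,-0.853,-30,-13,-6.5,100],[0,0,-0.853,-43.2,-19,-6.5,100],[0,0,-0.853,-43.2,-19,-6.5,100],[0,0,-0.853,-43.2,-19,-6.5,100],[0,0,-0.853,-43.2,-19,-6.5,100],[0,0,-0.853,-43.2,-19,-6.5,100],[0,0,-0.853,-43.2,-19,-6.5,100],[0,0,-0.853,-43.2,-19,-6.5,100],[0,0,-0.853,-43.2,-19,-6.5,100],[0,0,-0.853,-43.2,-19,-6.5,100],[0,0,-0.853,-43.2,-19,-6.5,100],[0,0,-0.853,-43.2,-19,-6.5,100],[0,0,-0.853,-43.2,-19,-6.5,100]],
  ],
)

```text
time: 1.85
tool_pos: [0.5379, 0.1621, 0.2706]
ee_rot: [-3.141, 0.0, -2.691]
wrist_force: [-0.4, -0.2, -0.2]
width: 0.0941
```

Run:
```python
from h import *
st(); s=snap('wrist','w1.png'); np.savez('w1.npz',**{k:s[k] for k in ['img','depth','K','D','R','t']})
```

```text
{'time': np.float64(1.85), 'joint_positions': array([ 0.192,  0.111,  1.217, -0.   ,  1.813, -1.83 ]), 'qvel': array([-0.004,  0.   , -0.002, -0.003, -0.002, -0.002]), 'joint_torque': array([-1.9700e-01, -3.4877e+01, -3.0260e+01, -4.4000e-02,  6.4000e-02,
        2.0000e-03]), 'tool_pos': array([0.538, 0.162, 0.271]), 'ee_rot': array([-3.141,  0.   , -2.691]), 'wrist_force': array([-0.405, -0.209, -0.237]), 'wrist_torque': array([0.046, 0.063, 0.018]), 'width': np.float64(0.094)}
```

View pics/w1.png

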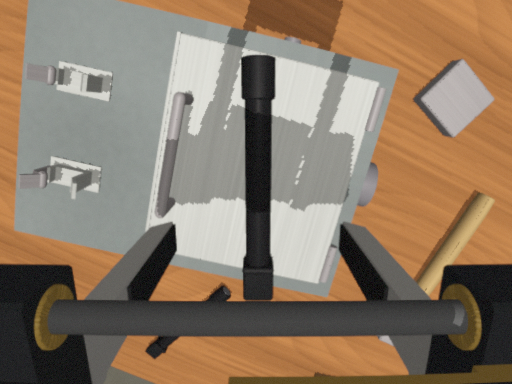

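Run:
```python
from h import *
s=dict(np.load('w1.npz')); W=world(s); L=w2l(W)*1000; Z=W[...,2]*1000
for nm,(u0,u1,v0,v1) in {'c-':(20,125,50,110),'c+':(10,115,145,205)}.items():
    l=L[v0:v1,u0:u1].reshape(-1,2); z=Z[v0:v1,u0:u1].ravel()
    print(nm,'top z',np.median(z))
    for lo,hi in [(133,139),(139,148),(148,156),(156,164),(164,172),(172,180),(180,195)]:
        m=(z>lo)&(z<hi)
        if m.sum()<4: continue
        y=l[m,1]
        # split clusters at gap in y
        o=np.sort(y); gi=np.argmax(np.diff(o)); cut=(o[gi]+o[gi+1])/2
        for k in (y<cut,y>=cut):
            print(lo,k.sum(),'x',l[m,0][k].min().round(1),l[m,0][k].max().round(1),'y',y[k].min().round(1),y[k].max().round(1))
g=s['img'].astype(int)
m=(g.min(2)>200)&(np.abs(Z-132)<6)&(L[...,1]<-60)&(L[...,1]>-160)
n2,l,stt,c=cv2.connectedComponentsWithStats(m.astype(np.uint8))
for i in range(1,n2):
    if stt[i,4]>20:
        q=w2l(plane(s,np.argwhere(l==i)[:,::-1],.131))*1000; r=cv2.minAreaRect(q.astype(np.float32)); print('white',stt[i],r)
# tube
m=(g.max(2)<60)&(Z>140)&(Z<172)&(L[...,1]>0)
n2,l,stt,c=cv2.connectedComponentsWithStats(m.astype(np.uint8)); i=1+np.argmax(stt[1:,4])
P=W[l==i]*1000; print(stt[i],cv2.minAreaRect(P[:,:2].astype(np.float32)),np.percentile(P[:,2],[50,90,98]))
b=(Z>165)&(Z<185)&(np.abs(L[...,0])<80)&(np.abs(L[...,1]+12)<15)
print('bar',cv2.minAreaRect((W[b][:,:2]*1000).astype(np.float32)))
fl=(np.abs(Z-135)<3)&(g.min(2)>150)&(L[...,1]>-60); 
n2,l,stt,c=cv2.connectedComponentsWithStats(fl.astype(np.uint8)); i=1+np.argmax(stt[1:,4]); print('flap',np.percentile(L[l==i],[0.5,99.5],axis=0),np.median(Z[l==i]))
cv2.imwrite('pics/w1c.png',cv2.resize(s['img'][30:220,0:190],None,fx=4,fy=3.1,interpolation=cv2.INTER_CUBIC))
```

```text
c- top z 130.74315872105527
133 52 x -59.3 -33.3 y -131.1 -101.9
133 114 x -58.9 -33.6 y -99.9 -81.8
139 338 x -53.6 -39.0 y -122.1 -99.5
139 52 x -53.1 -40.1 y -92.5 -88.4
148 74 x -53.1 -39.4 y -123.1 -119.4
148 72 x -53.2 -39.9 y -92.3 -88.5
156 1 x -52.5 -52.5 y -128.3 -128.3
156 63 x -53.3 -39.7 y -94.0 -88.6
164 157 x -54.2 -39.0 y -127.9 -113.3
164 20 x -52.4 -39.0 y -93.5 -88.9
172 201 x -52.5 -40.0 y -124.1 -116.3
172 92 x -53.3 -39.9 y -88.5 -81.5
180 159 x -52.2 -40.3 y -129.6 -121.3
180 1 x -43.9 -43.9 y -83.5 -83.5
c+ top z 130.71109289280474
133 2 x 33.1 35.3 y -130.6 -130.4
133 205 x 30.4 56.7 y -128.0 -81.3
139 10 x 37.3 37.8 y -129.1 -125.5
139 429 x 36.3 51.1 y -124.0 -89.0
148 97 x 36.1 50.3 y -128.9 -119.4
148 78 x 36.4 51.1 y -93.9 -89.2
156 16 x 37.0 38.7 y -128.7 -123.2
156 70 x 36.3 51.1 y -93.7 -89.2
164 155 x 35.6 51.8 y -128.3 -113.6
164 22 x 36.6 50.6 y -93.5 -87.6
172 172 x 37.3 49.9 y -125.6 -116.6
172 68 x 36.5 50.6 y -88.1 -81.3
180 129 x 37.3 49.9 y -129.3 -121.8
180 1 x 47.8 47.8 y -83.0 -83.0
white [ 59  62  53  13 188] ((-56.531532287597656, -107.85088348388672), (4.772151470184326, 49.03165817260742), 0.16439686715602875)
white [ 58  85  51  15 228] ((-36.06947326660156, -107.40162658691406), (7.188206195831299, 47.8455696105957), 3.5988972187042236)
white [ 51 158  49  12 156] ((33.61759948730469, -108.17723083496094), (5.65426778793335, 48.28183364868164), 3.5006959438323975)
white [ 87 184  11   7  55] ((53.164371490478516, -88.93704986572266), (6.147688865661621, 10.590338706970215), 12.871110916137695)
[ 242   56   33  244 6277] ((537.5408935546875, 163.29183959960938), (226.596923828125, 28.501930236816406), 25.873186111450195) [160.76247094 163.69521452 165.09086522]
bar ((541.3287353515625, 82.19258117675781), (109.14899444580078, 10.526256561279297), 12.77267837524414)
flap [[-105.3168613   -29.25928266]
 [ 101.84072872   72.34309721]] 135.2030372750059
```

View pics/w1c.png

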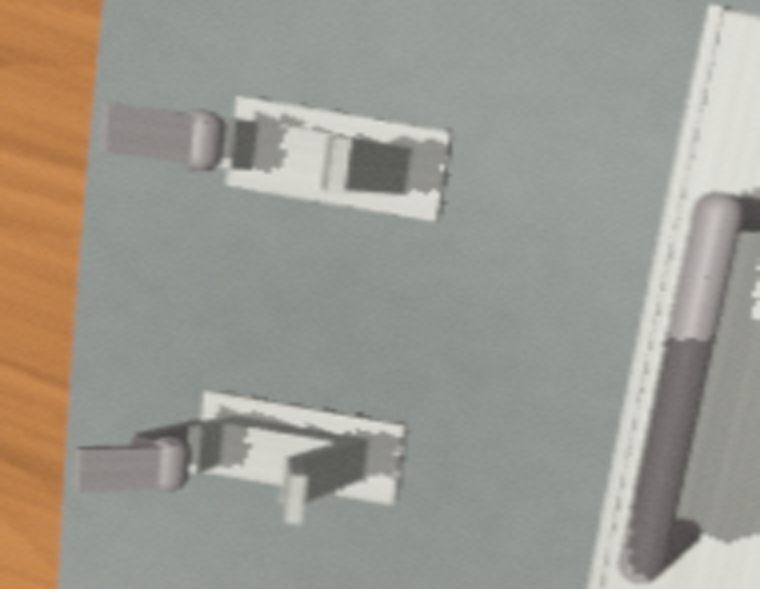

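Request:
drive_tool(
  series=[
    [[0,0,0,0,0,5,100],[0,0,0,0,0,9,100],[0,0,0,0,0,12,100],[0,0,0,0,0,13.1,100],[0,0,0,0,0,13.1,100],[0,0,0,0,0,13.1,100],[0,0,0,0,0,13.1,0],[0,0,0,0,0,13.1,0],[0,0,0,0,0,13.1,0],[0,0,0,0,0,13.1,0],[0,0,0,0,0,13.1,0],[0,0,0,0,0,13.1,0],[0,0,0,0,0,13.1,0],[0,0,0,0,0,13.1,0]],
  ],
)

```text
time: 3.3
tool_pos: [0.538, 0.1619, 0.1395]
ee_rot: [-3.141, -0.0, -2.691]
wrist_force: [0.3, -0.3, 0.5]
width: 0.0333
```

Run:
```python
from h import *
st(); s=snap('wrist','w2.png')
print(l2w(-.002,-.1075,.2), row(l2w(-.002,-.1075,.215),192.8))
```

```text
{'time': np.float64(3.3), 'joint_positions': array([ 0.192,  0.135,  1.449, -0.   ,  1.558, -1.83 ]), 'qvel': array([-0.   , -0.002, -0.001,  0.001, -0.001,  0.001]), 'joint_torque': array([-3.0000e-03, -3.5456e+01, -2.9652e+01, -3.6000e-02,  6.9000e-02,
        0.0000e+00]), 'tool_pos': array([0.538, 0.162, 0.14 ]), 'ee_rot': array([-3.141, -0.   , -2.691]), 'wrist_force': array([ 0.319, -0.324,  0.468]), 'wrist_torque': array([0.063, 0.012, 0.04 ]), 'width': np.float64(0.033)}
[ 0.56276616 -0.01377165  0.2       ] [-0.0, -0.0, 0.227, 5.42, -16.9, -7.55]
```

View pics/w2.png

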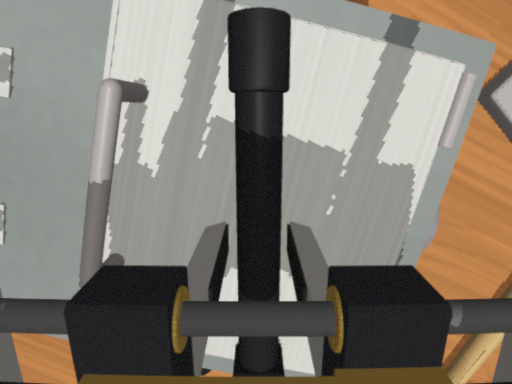

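Request:
drive_tool(
  series=[
    [[0,0,0,0,0,0,0],[0,0,0,0,0,0,0],[0,0,0,0,0,0,0],[0,0,0,0,0,0,0]],
  ],
)

```text
time: 3.75
tool_pos: [0.538, 0.162, 0.1395]
ee_rot: [-3.142, -0.0, -2.691]
wrist_force: [-1.0, 0.2, -0.2]
width: 0.0233
```

Request:
drive_tool(
  series=[
    [[0,0,0,0,0,-2,0],[0,0,0,0,0,-5,0],[0,0,0,0,0,-7.5,0],[0,0,0.05,1,-4,-7.5,0],[0,0,0.15,3,-8,-7.5,0],[0,0,0.227,4,-12,-7.5,0],[0,0,0.227,5.4,-16.9,-7.5,0],[0,0,0.227,5.4,-16.9,-7.5,0],[0,0,0.227,5.4,-16.9,-7.5,0],[0,0,0.227,5.4,-16.9,-7.5,0],[0,0,0.227,5.4,-16.9,-7.5,0],[0,0,0.227,5.4,-16.9,-7.5,0]],
  ],
)

```text
time: 4.95
tool_pos: [0.5629, -0.0123, 0.2146]
ee_rot: [3.142, 0.0, -2.916]
wrist_force: [-0.0, 0.1, -1.1]
width: 0.0234
```

Run:
```python
from h import *
st(); s=snap('wrist','w3.png'); s2=snap('side'); cv2.imwrite('pics/s3.png',cv2.resize(s2['img'][100:300,160:380],None,fx=3,fy=3,interpolation=cv2.INTER_CUBIC))
W=world(s); Z=W[...,2]; L=w2l(W)*1000; g=s['img'].astype(int)
m=(g.max(2)<60)&(Z>.195)&(Z<.25)
v,u=np.nonzero(m); print(u.min(),u.max(),v.min(),v.max())
P=W[m]; print(cv2.minAreaRect((P[:,:2]*1000).astype(np.float32)), np.percentile(Z[m],[5,50,95]))
print(row(l2w(-.002,-.1075,.215),192.8))
```

```text
{'time': np.float64(4.95), 'joint_positions': array([-0.123,  0.115,  1.323,  0.   ,  1.704, -1.919]), 'qvel': array([-0.003,  0.   , -0.001, -0.001, -0.001, -0.002]), 'joint_torque': array([-1.6300e-01, -3.5703e+01, -3.0781e+01, -5.2000e-02,  7.0000e-02,
        1.0000e-03]), 'tool_pos': array([ 0.563, -0.012,  0.215]), 'ee_rot': array([ 3.142,  0.   , -2.916]), 'wrist_force': array([-0.04 ,  0.086, -1.124]), 'wrist_torque': array([ 0.04 , -0.009, -0.046]), 'width': np.float64(0.023)}
227 288 8 376
((543.8890380859375, -15.289482116699219), (190.1051788330078, 28.794536590576172), 12.827890396118164) [0.23006862 0.23612318 0.23958759]
[-0.0, 0.0, 0.002, 0.04, -0.11, -0.03]
```

View pics/w3.png

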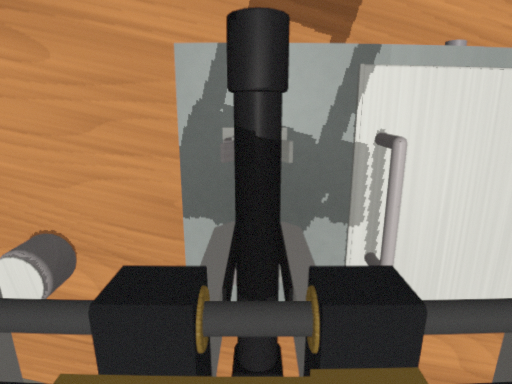

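View pics/s3.png

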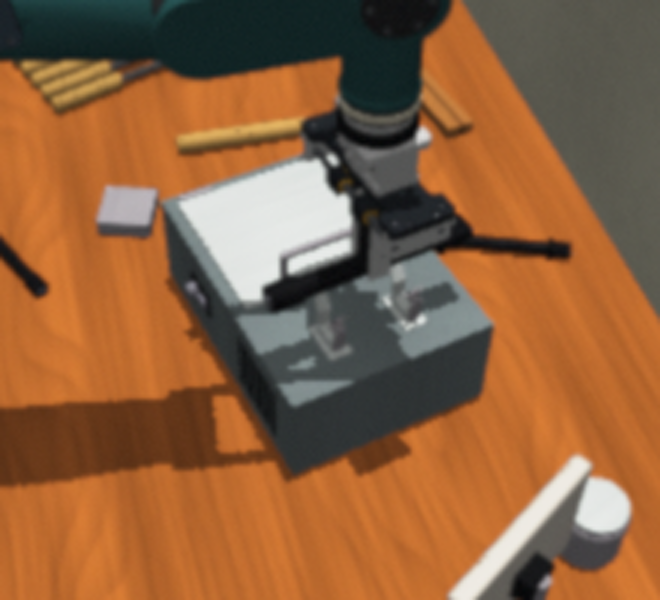

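Run:
```python
from h import *
s=snap('wrist'); o=robot.get_obs(); print('tcp',w2l(o['tool_pos'])*1000)
for v in (140,150,158):
    print(w2l(plane(s,[[222,v]],.185))*1000,w2l(plane(s,[[292.5,v]],.179))*1000, w2l(pts(s,[[222+2,v],[290,v],[258,v]]))*1000,pts(s,[[224,v],[290,v],[258,v]])[:,2])
    print('tube edges',w2l(plane(s,[[235,v],[282.5,v]],.2246))*1000)
```

```text
tcp [  -1.64166251 -106.55623982]
[[ -54.32410267 -127.04711299]] [[-53.77160816 -82.46689123]] [[ -51.94851164 -128.31097354]
 [ -49.14367107  -79.34590722]
 [ -59.3076078  -104.66510085]] [0.15993009 0.13012797 0.23770319]
tube edges [[ -58.06777913 -116.26859386]
 [ -58.07769805  -92.2721188 ]]
[[ -48.08169433 -127.20220717]] [[-47.35127806 -82.30447272]] [[ -48.08846254 -125.93859495]
 [ -47.19634513  -83.80135157]
 [ -54.55983874 -104.66071613]] [0.18506316 0.17777645 0.23704115]
tube edges [[ -53.00998554 -116.34746481]
 [ -53.02031296  -92.18016252]]
[[ -43.02475618 -127.32921409]] [[-42.15021997 -82.17149837]] [[ -42.83688096 -126.19230732]
 [ -42.1414841   -83.79265763]
 [ -50.83592092 -104.65841808]] [0.18374245 0.17895664 0.237521  ]
tube edges [[ -48.91270934 -116.41205561]
 [ -48.9233728   -92.10488091]]
```

Request:
drive_tool(
  series=[
    [[0,0,0,0,-0.12,2,0],[0,0,0,0,-0.12,4,0],[0,0,0,0,-0.12,4.6,0],[0,0,0,0,-0.12,5,0],[0,0,0,0,-0.12,5.4,0],[0,0,0,0,-0.12,5.8,0],[0,0,0,0,-0.12,6.2,0],[0,0,0,0,-0.12,6.6,0],[0,0,0,0,-0.12,7,0],[0,0,0,0,-0.12,7.2,0],[0,0,0,0,-0.12,7.2,0]],
  ],
)

```text
time: 6.2
tool_pos: [0.5636, -0.014, 0.1435]
ee_rot: [-3.141, 0.001, -2.917]
wrist_force: [-0.8, 2.6, 2.6]
width: 0.023
```

Run:
```python
from h import *
o=st(); s=snap('wrist','w4.png'); s2=snap('side'); cv2.imwrite('pics/s4.png',cv2.resize(s2['img'][120:270,180:350],None,fx=4,fy=4,interpolation=cv2.INTER_CUBIC))
print(w2l(o['tool_pos']))
```

```text
{'time': np.float64(6.2), 'joint_positions': array([-0.125,  0.137,  1.439, -0.   ,  1.564, -1.921]), 'qvel': array([-0.003,  0.001, -0.001,  0.001,  0.002, -0.   ]), 'joint_torque': array([-8.9200e-01, -3.3679e+01, -2.8263e+01, -6.0600e-01, -1.6500e-01,
        8.0000e-03]), 'tool_pos': array([ 0.564, -0.014,  0.143]), 'ee_rot': array([-3.141e+00,  1.000e-03, -2.917e+00]), 'wrist_force': array([-0.801,  2.582,  2.61 ]), 'wrist_torque': array([0.398, 0.077, 0.059]), 'width': np.float64(0.023)}
[-0.00119776 -0.10789047]
```

View pics/w4.png

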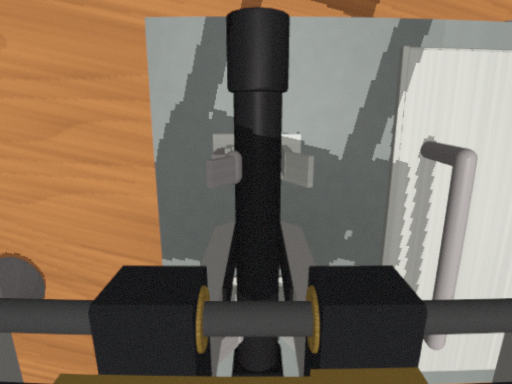

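View pics/s4.png

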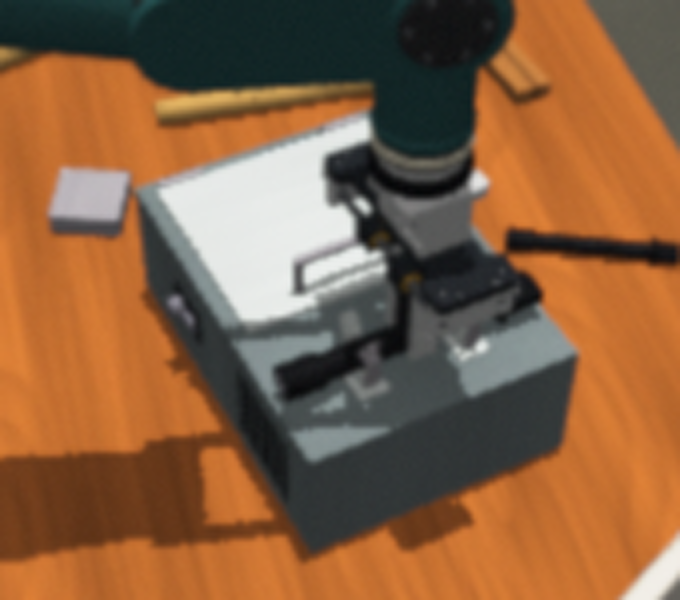

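Request:
drive_tool(
  series=[
    [[0,0,0,0,0,0.2,0],[0,0,0,0,0,0.4,0],[0,0,0,0,0,0.4,0]],
  ],
)

```text
time: 6.6
tool_pos: [0.5638, -0.014, 0.1433]
ee_rot: [-3.14, 0.004, -2.917]
wrist_force: [-5.0, 2.4, 15.1]
width: 0.0233
```

Run:
```python
from h import *
o=st(); s=snap('wrist','w5.png');W=world(s); L=w2l(W)*1000; Z=W[...,2]*1000
# tube top z along x
for (u,v) in [(258,30),(258,70),(258,110),(258,150),(258,190)]: print(pts(s,[[u,v]]).round(4))
for nm,m in {'jaw':(L[...,1]<-113)&(L[...,1]>-140),'prong':(L[...,1]>-93)&(L[...,1]<-75)}.items():
    m=m&(Z>160)&(Z<192)&(L[...,0]>-60)&(L[...,0]<-30)
    if m.sum(): print(nm,m.sum(),L[m].min(0),L[m].max(0),Z[m].max())
```

```text
{'time': np.float64(6.6), 'joint_positions': array([-0.125,  0.135,  1.441,  0.   ,  1.561, -1.921]), 'qvel': array([ 0.001,  0.   ,  0.002,  0.001, -0.001, -0.002]), 'joint_torque': array([-1.2060e+00, -2.7290e+01, -2.5071e+01, -5.9600e-01, -1.9830e+00,
        9.0000e-03]), 'tool_pos': array([ 0.564, -0.014,  0.143]), 'ee_rot': array([-3.14 ,  0.004, -2.917]), 'wrist_force': array([-4.971,  2.407, 15.091]), 'wrist_torque': array([0.497, 1.085, 0.044]), 'width': np.float64(0.023)}
[[ 0.4611 -0.0355  0.1688]]
[[ 0.477  -0.0319  0.1684]]
[[ 0.4937 -0.0281  0.1666]]
[[ 0.5116 -0.024   0.1663]]
[[ 0.5305 -0.0197  0.1662]]
jaw 1405 [ -59.92806619 -128.23553385] [ -30.02828821 -113.00131594] 186.65080049865486
prong 879 [-53.26716968 -92.96851218] [-38.758596   -81.53102919] 180.06880230480144
```

Request:
drive_tool(
  series=[
    [[0,0,0,0,0,0,70],[0,0,0,0,0,0,70],[0,0,0,0,0,0,70],[0,0,0,0,0,0,70],[0,0,0,0,0,0,70],[0,0,0,0,0,0,70],[0,0,0,0,0,0,70],[0,0,0,0,0,0,70],[0,0,0,0,0,-3,70],[0,0,0,0,0,-7,70],[0,0,0,0,0,-11,70],[0,0,0,0,3,-11,70],[0,0,0,0,6,-11,70],[0,0,0,0,9.6,-11,70],[0,0,0,0,9.6,-11,70],[0,0,0,0,9.6,-11,70],[0,0,0,0,9.6,-11,70]],
  ],
)

```text
time: 8.35
tool_pos: [0.5421, 0.0789, 0.2531]
ee_rot: [-3.14, 0.004, -2.917]
wrist_force: [1.0, 0.7, 0.4]
width: 0.066
```

Run:
```python
from h import *
o=st(); s=snap('wrist','w6.png');W=world(s); L=w2l(W)*1000; Z=W[...,2]*1000; print(w2l(o['tool_pos']))
g=s['img'].astype(int)
m=(g.max(2)<60)&(Z>140)&(Z<175)&(L[...,1]<-80)&(L[...,1]>-130)
P=np.c_[L[m],Z[m]]
for x0 in range(-120,120,20):
    k=(P[:,0]>x0)&(P[:,0]<x0+20)
    if k.sum()>5: print(x0,k.sum(),'y',np.percentile(P[k,1],[3,97]).round(1),'ztop',np.percentile(P[k,2],95).round(1))
b=(Z>165)&(Z<185)&(np.abs(L[...,0])<80)&(np.abs(L[...,1]+12)<15)
print('bar',cv2.minAreaRect((W[b][:,:2]*1000).astype(np.float32)),np.percentile(Z[b],95))
s2=snap('side'); cv2.imwrite('pics/s6.png',cv2.resize(s2['img'][120:270,180:350],None,fx=4,fy=4,interpolation=cv2.INTER_CUBIC))
```

```text
{'time': np.float64(8.35), 'joint_positions': array([ 4.200e-02,  7.500e-02,  1.290e+00, -1.000e-03,  1.772e+00,
       -1.754e+00]), 'qvel': array([-0.011,  0.002, -0.002,  0.001,  0.002,  0.002]), 'joint_torque': array([ 4.9400e-01, -3.3770e+01, -3.0375e+01, -2.0000e-03,  6.3000e-02,
       -2.0000e-03]), 'tool_pos': array([0.542, 0.079, 0.253]), 'ee_rot': array([-3.14 ,  0.004, -2.917]), 'wrist_force': array([0.972, 0.741, 0.364]), 'wrist_torque': array([ 0.035, -0.018,  0.032]), 'width': np.float64(0.066)}
[-0.00163048 -0.01256457]
-120 784 y [-116.6  -92. ] ztop 169.4
-100 992 y [-116.7  -91.8] ztop 169.4
-80 697 y [-114.7  -94.6] ztop 166.7
-60 615 y [-114.9  -95.7] ztop 166.6
-40 664 y [-114.6  -95. ] ztop 166.6
-20 649 y [-114.7  -94.9] ztop 166.7
0 611 y [-114.7  -94.9] ztop 166.6
20 579 y [-114.9  -95.1] ztop 166.6
40 335 y [-114.9  -97.2] ztop 166.9
60 66 y [-120.  -110.1] ztop 168.3
bar ((540.9120483398438, 82.6619644165039), (107.8479995727539, 9.370158195495605), 12.671828269958496) 175.8436475509121
```

View pics/w6.png

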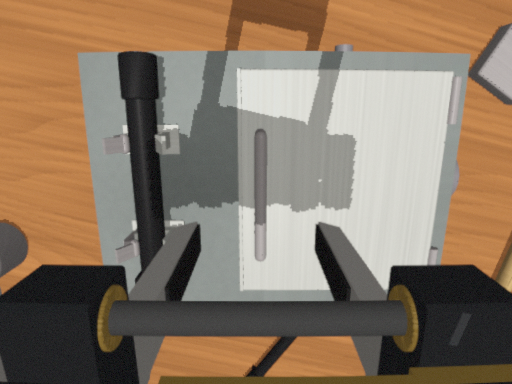

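View pics/s6.png

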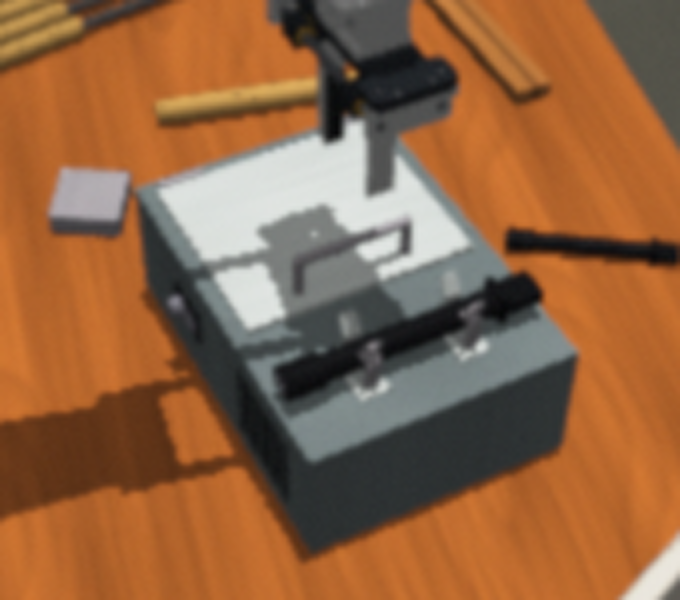

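Request:
drive_tool(
  series=[
    [[0,0,0,0,0.1,4,50],[0,0,0,0,0.1,8,50],[0,0,0,0,0.1,9.5,50],[0,0,0,0,0.1,9.5,50],[0,0,0,0,0.1,9.5,0],[0,0,0,0,0.1,9.5,0],[0,0,0,0,0.1,9.5,0],[0,0,0,0,0.1,9.5,0],[0,0,0,0,0.1,9.5,0],[0,0,0,0,0.1,9.5,0],[0,0,0,0,0.1,9.5,0],[0,0,0,0,0.1,9.5,0],[0,0,0,0,0.1,9.5,0],[0,0,0,0,0.1,9.5,0]],
  ],
)

```text
time: 9.85
tool_pos: [0.5424, 0.0811, 0.159]
ee_rot: [3.141, 0.005, -2.917]
wrist_force: [-0.5, 4.9, 3.6]
width: 0.009
```

Run:
```python
from h import *
o=st(); print(w2l(o['tool_pos']))
f=lambda t: np.array([16.7*(1-np.cos(t))+3.75*np.sin(t), -(16.7*np.sin(t)+3.75*(np.cos(t)-1))])
for t in np.arange(.05,1.01,.05): print(round(t,2),f(t).round(2))
```

```text
{'time': np.float64(9.85), 'joint_positions': array([ 0.044,  0.093,  1.456,  0.002,  1.587, -1.752]), 'qvel': array([ 0.   ,  0.001,  0.001,  0.   , -0.   ,  0.001]), 'joint_torque': array([-2.9670e+00, -3.1711e+01, -2.8284e+01, -1.8820e+00, -2.6700e-01,
       -1.0000e-02]), 'tool_pos': array([0.542, 0.081, 0.159]), 'ee_rot': array([ 3.141,  0.005, -2.917]), 'wrist_force': array([-0.475,  4.943,  3.581]), 'wrist_torque': array([ 1.049,  0.231, -0.026]), 'width': np.float64(0.009)}
[-0.00080055 -0.01050077]
0.05 [ 0.21 -0.83]
0.1 [ 0.46 -1.65]
0.15 [ 0.75 -2.45]
0.2 [ 1.08 -3.24]
0.25 [ 1.45 -4.02]
0.3 [ 1.85 -4.77]
0.35 [ 2.3 -5.5]
0.4 [ 2.78 -6.21]
0.45 [ 3.29 -6.89]
0.5 [ 3.84 -7.55]
0.55 [ 4.42 -8.18]
0.6 [ 5.03 -8.77]
0.65 [ 5.67 -9.34]
0.7 [ 6.34 -9.88]
0.75 [  7.04 -10.38]
0.8 [  7.76 -10.84]
0.85 [  8.5  -11.27]
0.9 [  9.26 -11.66]
0.95 [ 10.04 -12.02]
1.0 [ 10.83 -12.33]
```

Request:
drive_tool(
  series=[
    [[0,0,0,0,0.2,-0.8,0],[0,0,0,0,0.5,-1.6,0],[0,0,0,0,0.75,-2.45,0],[0,0,0,0,1.1,-3.2,0],[0,0,0,0,1.45,-4,0],[0,0,0,0,1.85,-4.8,0],[0,0,0,0,2.3,-5.5,0],[0,0,0,0,2.8,-6.2,0],[0,0,0,0,3.3,-6.9,0],[0,0,0,0,3.85,-7.55,0],[0,0,0,0,4.4,-8.2,0],[0,0,0,0,5,-8.8,0],[0,0,0,0,5.7,-9.35,0],[0,0,0,0,6.35,-9.9,0],[0,0,0,0,7.05,-10.4,0],[0,0,0,0,7.75,-10.85,0],[0,0,0,0,8.5,-11.25,0],[0,0,0,0,9.25,-11.65,0],[0,0,0,0,10,-12,0],[0,0,0,0,10.8,-12.3,0]],
  ],
)

```text
time: 11.85
tool_pos: [0.5189, 0.1846, 0.2858]
ee_rot: [-3.138, 0.011, -2.92]
wrist_force: [3.9, -6.2, 5.3]
width: 0.0088
```

Run:
```python
from h import *
o=st(); print(w2l(o['tool_pos']))
f=lambda t: np.array([16.7*(1-np.cos(t))+3.75*np.sin(t), -(16.7*np.sin(t)+3.75*(np.cos(t)-1))])
l=w2l(o['tool_pos']); f0=np.array([(l[1]+.0105)*100, -(o['tool_pos'][2]-.159)*100]); print(f0,f(1.0))
for t in np.arange(1.05,1.91,.05): print(round(t,2),(f(t)-f0).round(2))
s2=snap('side'); cv2.imwrite('pics/s7.png',cv2.resize(s2['img'][90:270,150:350],None,fx=3.5,fy=3.3,interpolation=cv2.INTER_CUBIC))
```

```text
{'time': np.float64(11.85), 'joint_positions': array([ 0.241,  0.079,  1.221, -0.004,  1.83 , -1.553]), 'qvel': array([ 0.147,  0.021, -0.088, -0.   ,  0.062,  0.144]), 'joint_torque': array([  3.169, -31.32 , -26.416,   2.418,   0.921,  -0.114]), 'tool_pos': array([0.519, 0.185, 0.286]), 'ee_rot': array([-3.138,  0.011, -2.92 ]), 'wrist_force': array([ 3.919, -6.16 ,  5.294]), 'wrist_torque': array([-1.272, -0.797,  0.021]), 'width': np.float64(0.009)}
[-0.00084863  0.09567965]
[ 10.61796531 -12.67834485] [ 10.83246769 -12.32869909]
1.05 [1.03 0.08]
1.1 [ 1.85 -0.16]
1.15 [ 2.68 -0.35]
1.2 [ 3.53 -0.5 ]
1.25 [ 4.37 -0.6 ]
1.3 [ 5.23 -0.67]
1.35 [ 6.08 -0.69]
1.4 [ 6.94 -0.67]
1.45 [ 7.79 -0.6 ]
1.5 [ 8.64 -0.5 ]
1.55 [ 9.48 -0.35]
1.6 [10.32 -0.16]
1.65 [11.14  0.08]
1.7 [11.95  0.35]
1.75 [12.75  0.66]
1.8 [13.53  1.02]
1.85 [14.29  1.41]
1.9 [15.03  1.84]
```

View pics/s7.png

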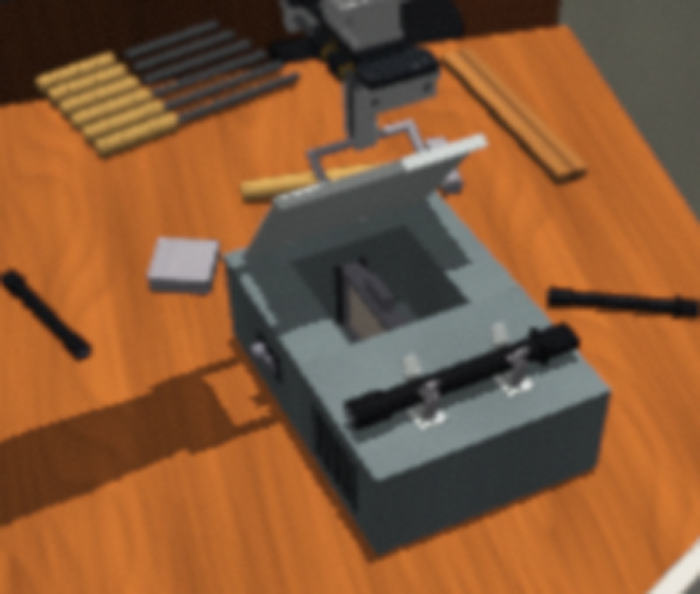

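Request:
drive_tool(
  series=[
    [[0,0,0,0,1,-0.05,0],[0,0,0,0,1.85,-0.2,0],[0,0,0,0,2.7,-0.35,0],[0,0,0,0,3.5,-0.5,0],[0,0,0,0,4.4,-0.6,0],[0,0,0,0,5.2,-0.65,0],[0,0,0,0,6.1,-0.7,0],[0,0,0,0,6.9,-0.65,0],[0,0,0,0,7.8,-0.6,0],[0,0,0,0,8.6,-0.5,0],[0,0,0,0,9.5,-0.35,0],[0,0,0,0,10.3,-0.15,0],[0,0,0,0,11.15,0.1,0],[0,0,0,0,11.95,0.35,0],[0,0,0,0,12.75,0.65,0],[0,0,0,0,13.5,1,0],[0,0,0,0,14.3,1.4,0],[0,0,0,0,14.3,1.4,0]],
  ],
)

```text
time: 13.7
tool_pos: [0.4864, 0.3273, 0.2707]
ee_rot: [3.141, 0.01, -2.916]
wrist_force: [3.3, 2.9, -0.4]
width: 0.0087
```

Run:
```python
from h import *
o=st(); print(w2l(o['tool_pos']))
s=snap('wrist','w8.png')
s2=snap('side'); cv2.imwrite('pics/s8.png',cv2.resize(s2['img'][60:270,150:350],None,fx=3.3,fy=2.8,interpolation=cv2.INTER_CUBIC))
```

```text
{'time': np.float64(13.7), 'joint_positions': array([ 0.497,  0.159,  1.164, -0.002,  1.81 , -1.3  ]), 'qvel': array([-0.012, -0.005, -0.001,  0.01 ,  0.004, -0.011]), 'joint_torque': array([-1.7200e-01, -3.7703e+01, -2.9019e+01, -2.7300e-01,  1.4430e+00,
        2.4000e-02]), 'tool_pos': array([0.486, 0.327, 0.271]), 'ee_rot': array([ 3.141,  0.01 , -2.916]), 'wrist_force': array([ 3.343,  2.891, -0.447]), 'wrist_torque': array([ 0.479, -0.596, -0.014]), 'width': np.float64(0.009)}
[-0.00091286  0.2419965 ]
```

View pics/s8.png

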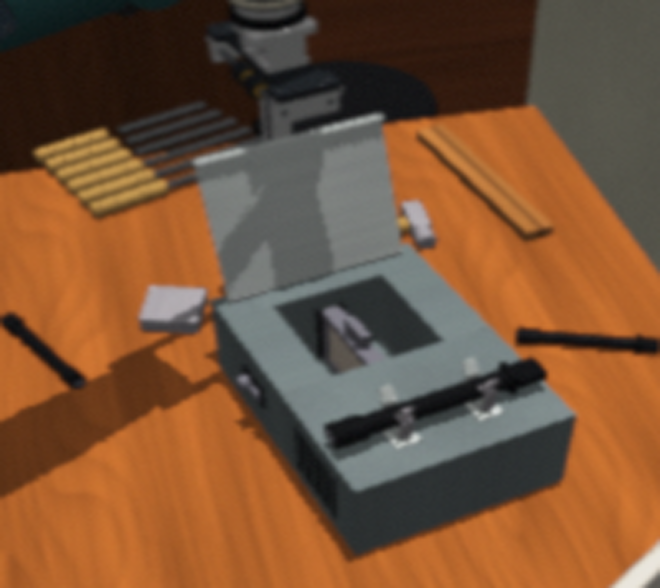

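View pics/w8.png

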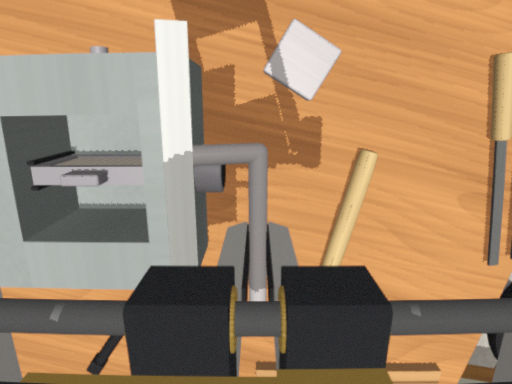

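Request:
drive_tool(
  series=[
    [[0,0,0,0,0,0,20],[0,0,0,0,0,0,20],[0,0,0,0,0,0,20],[0,0,0,0,0,0,20],[0,0,0,0,0,-2,20],[0,0,0,0,0,-5,20],[0,0,0,0,0,-9,20],[0,0,0,0,0,-12,20],[0,0,0,0,0,-12,20],[0,0,0,0,0,-12,20]],
  ],
)

```text
time: 14.8
tool_pos: [0.4855, 0.3263, 0.3915]
ee_rot: [3.141, 0.011, -2.917]
wrist_force: [-0.2, 0.1, -0.4]
width: 0.0191
```

Run:
```python
from h import *
o=st()
s=snap('wrist','w9.png'); W=world(s);np.savez('w9.npz',**{k:s[k] for k in ['img','depth','K','D','R','t']})
s2=snap('side'); cv2.imwrite('pics/s9.png',cv2.resize(s2['img'][60:270,150:350],None,fx=3.3,fy=2.8,interpolation=cv2.INTER_CUBIC))
for n,q in (('w',s),('s',s2)):
    W=world(q); L=w2l(W)*1000; Z=W[...,2]*1000
    m=(Z>110)&(Z<129)&(abs(L[...,0])<70)&(L[...,1]>-20)&(L[...,1]<140)
    if m.sum()<5: continue
    m2=m&(Z>121); print(n,m2.sum(),cv2.minAreaRect(L[m2].astype(np.float32)),np.percentile(L[m2],[2,98],axis=0),np.percentile(Z[m2],[50,95]))
```

```text
{'time': np.float64(14.8), 'joint_positions': array([ 0.496,  0.204,  0.869, -0.003,  2.057, -1.301]), 'qvel': array([-0.001,  0.021,  0.062,  0.001, -0.005,  0.001]), 'joint_torque': array([ 6.2000e-02, -3.9665e+01, -3.0592e+01, -4.0000e-03,  1.0000e-01,
       -0.0000e+00]), 'tool_pos': array([0.486, 0.326, 0.391]), 'ee_rot': array([ 3.141,  0.011, -2.917]), 'wrist_force': array([-0.24 ,  0.13 , -0.413]), 'wrist_torque': array([0.056, 0.032, 0.015]), 'width': np.float64(0.019)}
w 849 ((-0.6440582275390625, 60.096954345703125), (138.5423126220703, 159.65235900878906), 0.007076852023601532) [[-66.8886039  -14.83772818]
 [ 64.84513168 136.22946984]] [126.1282501  128.90934827]
s 188 ((0.16020965576171875, 59.545982360839844), (158.1841583251953, 138.86460876464844), 89.63518524169922) [[-68.14596763 -18.87507336]
 [ 68.49082201 137.78108891]] [126.66877136 128.83721525]
```

View pics/w9.png

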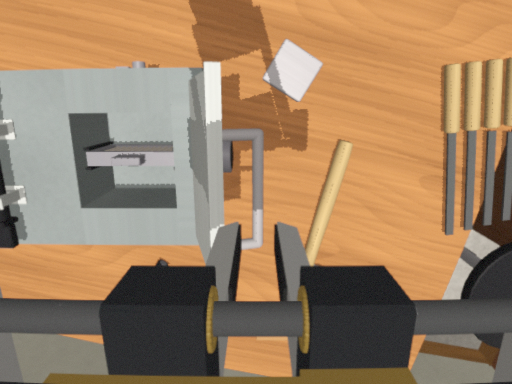

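View pics/s9.png

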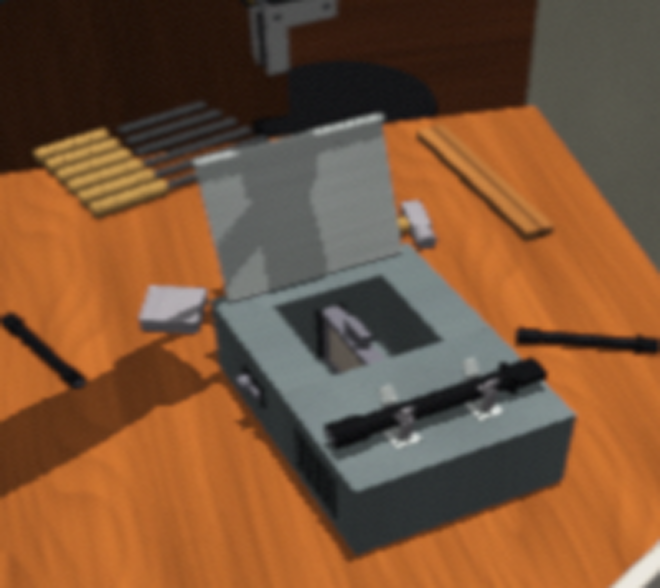

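Run:
```python
from h import *
print(row(l2w(0,.05,.36),102.8),row(l2w(0,.05,.39),102.8))
```

```text
[0.004, 0.006, 1.572, -0.19, -19.12, 2.91] [0.004, 0.006, 1.572, -0.21, -19.12, -0.09]
```

Request:
drive_tool(
  series=[
    [[0,0,0.1,0,-4,0,40],[0,0,0.25,0,-8,0,40],[0,0,0.4,0,-12,0,40],[0,0,0.55,0,-16,0,40],[0,0,0.7,0,-19.1,0,40],[0,0,0.85,0,-19.1,0,40],[0,0,1,0,-19.1,0,40],[0,0,1.15,-0.2,-19.1,0,40],[0,0,1.3,-0.2,-19.1,0,40],[0,0,1.45,-0.2,-19.1,0,40],[0.004,0.006,1.572,-0.2,-19.1,0,40],[0.004,0.006,1.572,-0.2,-19.1,0,40],[0.004,0.006,1.572,-0.2,-19.1,0,40],[0.004,0.006,1.572,-0.2,-19.1,0,40]],
  ],
)

```text
time: 16.3
tool_pos: [0.5295, 0.1404, 0.3882]
ee_rot: [-3.14, -0.001, 1.796]
wrist_force: [-0.7, -0.2, 0.4]
width: 0.0379
```

Run:
```python
from h import *
o=st(); print(w2l(o['tool_pos']))
s=snap('wrist','w10.png'); np.savez('w10.npz',**{k:s[k] for k in ['img','depth','K','D','R','t']})
```

```text
{'time': np.float64(16.3), 'joint_positions': array([ 1.550e-01,  1.230e-01,  9.690e-01,  1.000e-03,  2.051e+00,
       -7.000e-02]), 'qvel': array([ 0.   , -0.005, -0.008, -0.   ,  0.003,  0.007]), 'joint_torque': array([-1.5000e-02, -3.4307e+01, -2.9066e+01,  6.6000e-02,  2.3000e-02,
       -1.2000e-02]), 'tool_pos': array([0.529, 0.14 , 0.388]), 'ee_rot': array([-3.140e+00, -1.000e-03,  1.796e+00]), 'wrist_force': array([-0.684, -0.196,  0.413]), 'wrist_torque': array([-0.076,  0.04 , -0.044]), 'width': np.float64(0.038)}
[-0.00029947  0.05022001]
```

View pics/w10.png

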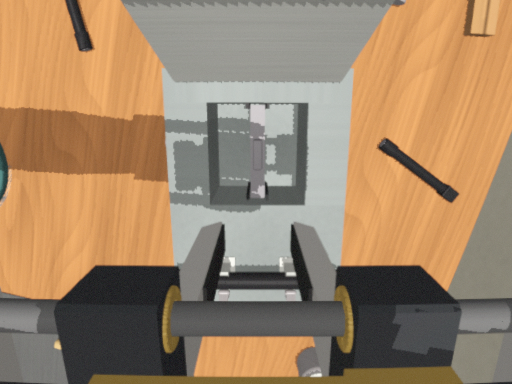

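Run:
```python
from h import *
s=dict(np.load('w10.npz')); W=world(s); L=w2l(W)*1000; Z=W[...,2]*1000
np.set_printoptions(linewidth=200)
print(Z[100:205:5,236:282:3].round(0).astype(int))
c=s['img'][95:210,200:315]; cv2.imwrite('pics/w10c.png',cv2.resize(c,None,fx=5,fy=5,interpolation=cv2.INTER_CUBIC))
roi=np.zeros(Z.shape,bool); roi[100:205,215:300]=1
m=roi&(Z>119)&(Z<130)&(abs(L[...,0])<30)&(L[...,1]>15)&(L[...,1]<110)
print(m.sum(),np.percentile(L[m],[2,50,98],axis=0),np.median(Z[m]))
m=roi&(Z>96)&(Z<107)&(abs(L[...,0])<30)
print(m.sum(),np.percentile(L[m],[2,50,98],axis=0),np.median(Z[m]))
m=roi&(Z<95); print(np.percentile(L[m],[1,99],axis=0))
```

```text
[[129 130 129 129 130 130 130 130 132 132 132 130 129 130 131 130]
 [ 12  11  14  11 102 102 102 103 102 103  90 103  13  12  12  13]
 [ 12  12  12  12  13 102 100 102 103 101  13  12  13  13 568  13]
 [ 14  13  11  14  13 103 102 103 100 101  13  11  13  13  12  12]
 [ 11  12  12  11  12 103 104 103 103 102  13  12  14  13  13  14]
 [ 12  13  15  11  13 103 103 102 102 105  14  12  13  12  13  13]
 [ 11  12  11  10  12 102 103 102 103 102  12  12  12  13  13  11]
 [ 11  14  14  12  11 102 102 104 103 104  13  13  12  12  12  13]
 [ 13  12  12  14  12 102 122 123 124 101  11  13  12  11  13  11]
 [ 14  11  13  14  11 102 126 126 127 101  12  12  11  11  11  12]
 [ 12  11  11  13  12 102 127 126 126 103  13  13  12  14  13  11]
 [ 11  12  12  12  13 101 126 126 126 103  12  12  12  10  13  12]
 [ 13  12  12  11  13 102 126 126 128 102  13  14  13  12  11  13]
 [ 14  12  12  11  13 102 126 127 127 100  12  13  14  14  12  13]
 [ 11  12  14  12  13 103 102 100 102 103  12  14  11  12  11  12]
 [ 12  12  11  12  13 102 102 103 102 102  12  12  12  13  12  12]
 [ 13  12  13  11  13 102 103 103 104 102  12  13  12  11  13  12]
 [ 13  14  12  12  41 102 103 103 104 103  41  13  13  13  11  13]
 [ 43  42  43  42  76 100 104 102 103 102  74  41  42  43  43  43]
 [ 75  75  75  75 104 103 102 102 102 101 104  75  75  75  76  74]
 [105 103 106 103 104 105 104 105 103 105 105 104 105 102 105 105]]
267 [[-6.51028452 43.71798905]
 [-1.13587269 63.77483176]
 [ 4.21970693 82.08493846]] 126.06406850866786
1185 [[-15.85846873  -5.99180896]
 [  0.1823046   63.42526975]
 [ 15.03526675 127.3480848 ]] 102.31597090513029
[[-65.87271468  -6.22924105]
 [ 64.55149201 130.60113047]]
```

View pics/w10c.png

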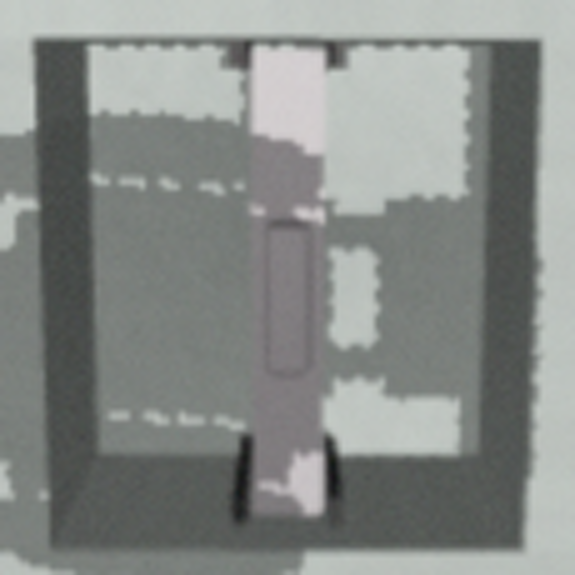

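Run:
```python
from h import *
print(row(l2w(-.001,.063,.2),102.8),row(l2w(-.001,.063,.105),102.8))
```

```text
[-0.001, -0.001, 0.002, 1.27, -0.06, 18.86] [-0.001, -0.001, 0.002, 1.26, -0.05, 28.36]
```

Request:
drive_tool(
  series=[
    [[0,0,0,1.25,-0.05,4,40],[0,0,0,1.25,-0.05,8,40],[0,0,0,1.25,-0.05,12,40],[0,0,0,1.25,-0.05,16,40],[0,0,0,1.25,-0.05,20,40],[0,0,0,1.25,-0.05,23,40],[0,0,0,1.25,-0.05,26,40],[0,0,0,1.25,-0.05,27.5,40],[0,0,0,1.25,-0.05,28.3,40],[0,0,0,1.25,-0.05,28.3,40],[0,0,0,1.25,-0.05,28.3,0],[0,0,0,1.25,-0.05,28.3,0],[0,0,0,1.25,-0.05,28.3,0],[0,0,0,1.25,-0.05,28.3,0],[0,0,0,1.25,-0.05,28.3,0],[0,0,0,1.25,-0.05,28.3,0],[0,0,0,1.25,-0.05,28.3,0],[0,0,0,1.25,-0.05,28.3,0]],
  ],
)

```text
time: 18.15
tool_pos: [0.5264, 0.1526, 0.1067]
ee_rot: [3.141, -0.0, 1.796]
wrist_force: [-0.9, 0.0, 4.6]
width: 0.0117
```

Run:
```python
from h import *
o=st(); print(w2l(o['tool_pos']))
s=snap('wrist','w11.png')
```

```text
{'time': np.float64(18.15), 'joint_positions': array([ 1.780e-01,  1.230e-01,  1.529e+00,  1.000e-03,  1.489e+00,
       -4.700e-02]), 'qvel': array([ 0.001, -0.   ,  0.001, -0.002, -0.002,  0.   ]), 'joint_torque': array([-1.1000e-02, -3.1548e+01, -2.7164e+01,  9.7000e-02, -4.8900e-01,
       -2.7000e-02]), 'tool_pos': array([0.526, 0.153, 0.107]), 'ee_rot': array([ 3.141, -0.   ,  1.796]), 'wrist_force': array([-9.210e-01,  2.000e-03,  4.611e+00]), 'wrist_torque': array([-0.166,  0.409,  0.018]), 'width': np.float64(0.012)}
[-0.00057647  0.06282528]
```

View pics/w11.png

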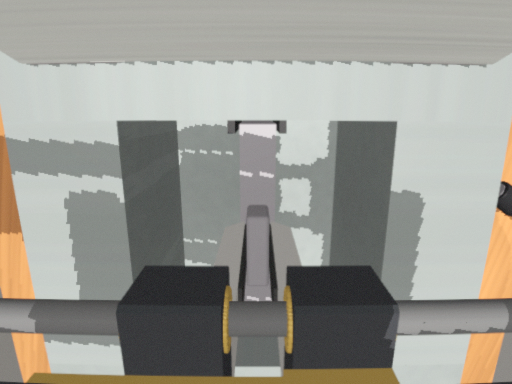

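Request:
drive_tool(
  series=[
    [[0,0,0,0,0,-0.5,0],[0,0,0,0,0,-1.5,0],[0,0,0,0,0,-3,0],[0,0,0,0,0,-4.5,0],[0,0,0,0,0,-6,0],[0,0,0,0,0,-7.5,0],[0,0,0,0,0,-9,0],[0,0,0,0,0,-10.5,0],[0,0,0,0,0,-12,0],[0,0,0,0,0,-14,0],[0,0,0,0,0,-16,0],[0,0,0,0,0,-18,0],[0,0,0,0,0,-20,0],[0,0,0,0,0,-22,0],[0,0,0,0,0,-23,0],[0,0,0,0,0,-23,0],[0,0,0,0,0,-23,0]],
  ],
)

```text
time: 19.9
tool_pos: [0.5262, 0.1525, 0.3361]
ee_rot: [-3.141, -0.001, 1.796]
wrist_force: [-0.6, 0.7, -2.9]
width: 0.0117
```

Run:
```python
from h import *
o=st(); print(w2l(o['tool_pos']))
s=snap('wrist','w12.png')
for n in ('side','top'):
    s2=snap(n); np.savez(n+'12.npz',**{k:s2[k] for k in ['img','depth','K','D','R','t']})
    c=s2['img'][60:270,150:430]; cv2.imwrite('pics/%s12.png'%n,cv2.resize(c,None,fx=2.8,fy=2.8,interpolation=cv2.INTER_CUBIC))
```

```text
{'time': np.float64(19.9), 'joint_positions': array([ 1.780e-01,  9.500e-02,  1.105e+00,  1.000e-03,  1.942e+00,
       -4.700e-02]), 'qvel': array([-0.002,  0.009,  0.028, -0.   , -0.002, -0.   ]), 'joint_torque': array([ 2.6000e-02, -3.6114e+01, -3.1826e+01,  7.0000e-02,  3.4000e-02,
        0.0000e+00]), 'tool_pos': array([0.526, 0.152, 0.336]), 'ee_rot': array([-3.141e+00, -1.000e-03,  1.796e+00]), 'wrist_force': array([-0.571,  0.704, -2.872]), 'wrist_torque': array([-0.056,  0.014,  0.015]), 'width': np.float64(0.012)}
[-0.00086651  0.06273808]
```

View pics/side12.png

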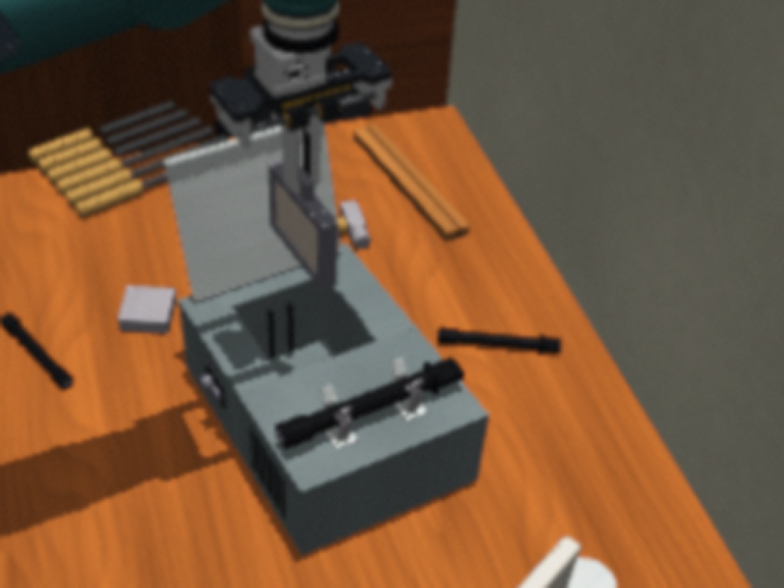

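View pics/w12.png

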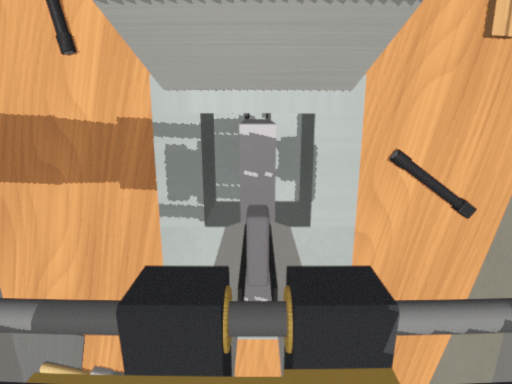

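View pics/top12.png

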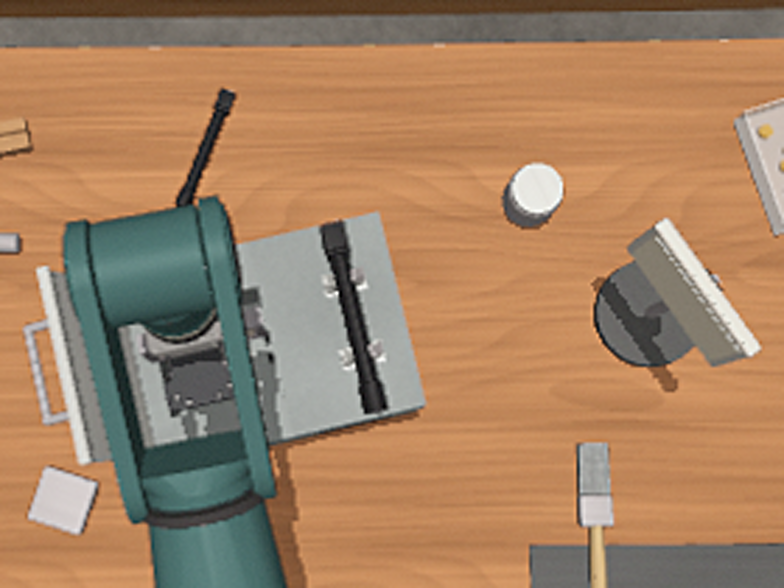

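Run:
```python
from h import *
for n in ('top','side'):
    s=dict(np.load(n+'12.npz')); W=world(s); Z=W[...,2]
    m=(Z>.17)&(Z<.32)&(abs(W[...,0]-.577)<.12)&(abs(W[...,1]+.388)<.1)
    P=W[m]; 
    # principal horizontal direction from top edge pts
    T=P[P[:,2]>.292]; r=cv2.minAreaRect((T[:,:2]*1000).astype(np.float32)); print(n,'topedge',len(T),r, 'zmax',np.percentile(P[:,2],99))
    F=P[(P[:,2]<.285)]
    for it in range(6):
        c=F.mean(0); U,S,V=np.linalg.svd(F-c); d=(F-c)@V[2]; F=F[abs(d)<max(2*d.std(),.002)]
    print('face',len(F),'normal',V[2].round(3),'c',c.round(4),'rms',d.std().round(4))
    yv=np.array([V[2][0],V[2][1]]); yv/=np.linalg.norm(yv); print('normal yaw',np.degrees(np.arctan2(yv[1],yv[0])))
    nn=yv; tt=np.array([-yv[1],yv[0]]); q=F[:,:2]@np.c_[nn,tt]; print('n off',np.median(q[:,0]),'t range',np.percentile(q[:,1],[.5,99.5]), 'z range',F[:,2].min(),F[:,2].max())
    # bright inner panel
    m2=m&(s['img'].min(2)>0)
np.set_printoptions(linewidth=200)
s=dict(np.load('top12.npz')); c=s['img'][135:215,360:430]; cv2.imwrite('pics/lamp2.png',cv2.resize(c,None,fx=8,fy=7,interpolation=cv2.INTER_NEAREST))
```

```text
top topedge 391 ((570.7060546875, -378.5810241699219), (169.668701171875, 21.81669044494629), 33.94673156738281) zmax 0.3032741961167891
face 526 normal [-0.563  0.827  0.008] c [ 0.5649 -0.3715  0.2383] rms 0.001
normal yaw 124.2401578171653
n off -0.6249567562917968 t range [-0.33992897 -0.17767375] z range 0.18456055732040041 0.2849460158923593
side topedge 515 ((568.6461181640625, -380.12994384765625), (169.38241577148438, 19.226232528686523), 33.821205139160156) zmax 0.3033247434895151
face 524 normal [-0.548  0.836 -0.002] c [ 0.5622 -0.3946  0.2413] rms 0.0009
normal yaw 123.2296760972743
n off -0.6381933582462116 t range [-0.34789127 -0.18274384] z range 0.18153677282463065 0.28491164453401463
```

View pics/lamp2.png

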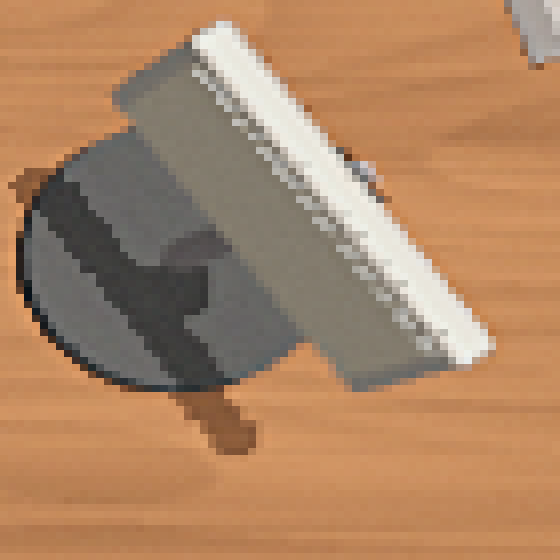

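Run:
```python
from h import *
print(row([.508,-.287,.336],33.85),row([.508,-.287,.29],33.85))
```

```text
[-0.002, 0.001, 1.205, -42.43, -11.55, -0.09] [-0.002, 0.001, 1.205, -42.44, -11.54, 4.51]
```

Request:
drive_tool(
  series=[
    [[0,0,0,-1.5,-0.4,0,0],[0,0,0.05,-4,-1.1,0,0],[0,0,0.15,-7,-1.9,0,0],[0,0,0.25,-10,-2.7,0,0],[0,0,0.35,-13,-3.5,0,0],[0,0,0.45,-16,-4.4,0,0],[0,0,0.55,-19,-5.2,0,0],[0,0,0.65,-22,-6,0,0],[0,0,0.75,-25,-6.8,0,0],[0,0,0.85,-28,-7.6,0,0],[0,0,0.95,-31,-8.4,0,0],[0,0,1.05,-34,-9.2,0,0],[0,0,1.12,-37,-10.1,0,0],[0,0,1.18,-40,-10.9,0,0],[0,0,1.205,-41.8,-11.4,0,0],[0,0,1.205,-42.4,-11.5,0,0],[0,0,1.205,-42.4,-11.5,0,0],[0,0,1.205,-42.4,-11.5,0,0]],
  ],
)

```text
time: 21.85
tool_pos: [0.5085, -0.2856, 0.3353]
ee_rot: [-3.14, 0.001, 0.593]
wrist_force: [-0.4, -0.0, -2.1]
width: 0.0114
```

Request:
drive_tool(
  series=[
    [[0,0,0,0,0,0.5,0],[0,0,0,0,0,1.5,0],[0,0,0,0,0,3,0],[0,0,0,0,0,4.2,0],[0,0,0,0,0,4.6,0],[0,0,0,0,0,4.6,0],[0,0,0,0,0,4.6,0],[0,0,0,0,0,4.6,0]],
  ],
)

```text
time: 22.65
tool_pos: [0.5087, -0.2857, 0.2902]
ee_rot: [-3.141, 0.001, 0.593]
wrist_force: [0.2, -0.3, -1.5]
width: 0.0117
```

Run:
```python
from h import *
o=st(); print(row([.508,-.287,.29],33.85))
s=snap('wrist','w13.png')
for n in ('side','top'):
    s2=snap(n,n+'13.png'); np.savez(n+'13.npz',**{k:s2[k] for k in ['img','depth','K','D','R','t']})
s=dict(np.load('side13.npz')); c=s['img'][130:370,200:400]; cv2.imwrite('pics/side13c.png',cv2.resize(c,None,fx=3,fy=2.5,interpolation=cv2.INTER_CUBIC))
```

```text
{'time': np.float64(22.65), 'joint_positions': array([-6.090e-01,  1.630e-01,  1.120e+00, -1.000e-03,  1.859e+00,
        3.700e-01]), 'qvel': array([-0.002, -0.002, -0.   , -0.   ,  0.001, -0.001]), 'joint_torque': array([ 2.8000e-02, -3.8106e+01, -3.1014e+01,  6.9000e-02, -3.0000e-03,
       -0.0000e+00]), 'tool_pos': array([ 0.509, -0.286,  0.29 ]), 'ee_rot': array([-3.141e+00,  1.000e-03,  5.930e-01]), 'wrist_force': array([ 0.232, -0.326, -1.51 ]), 'wrist_torque': array([-0.088,  0.123,  0.023]), 'width': np.float64(0.012)}
[-0.0, 0.001, 0.002, -0.13, 0.07, 0.02]
```

View pics/side13c.png

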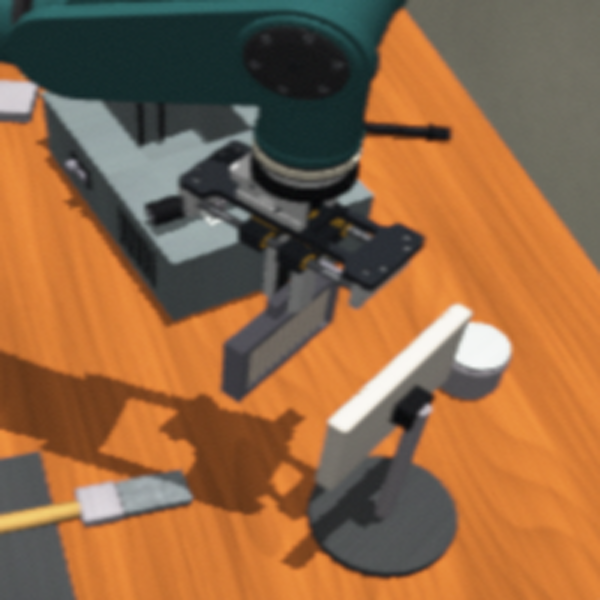

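View pics/top13.png

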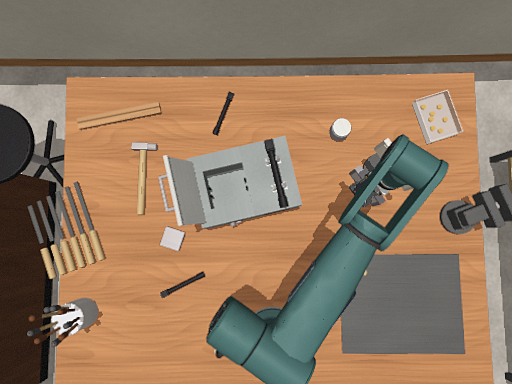

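View pics/w13.png

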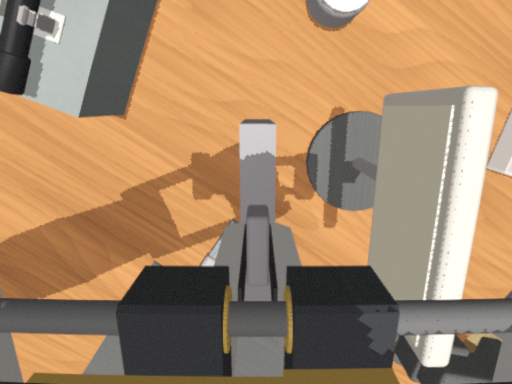

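```bash
cat > m.py <<'E'
from h import *
nv=np.array([np.cos(np.radians(123.85)),np.sin(np.radians(123.85))]); tv=np.array([-nv[1],nv[0]])
B=np.c_[nv,tv]
def chk(n,s):
    W=world(s); Z=W[...,2]; q=(W[...,:2]-np.array([.5646,-.3715]))@B
    m=(q[...,0]>.07)&(q[...,0]<.135)&(abs(q[...,1])<.09)&(Z>.17)&(Z<.284)
    F=W[m]
    if len(F)<50: print(n,'few',len(F)); return
    if n=='side':
        G=F.copy()
        for it in range(8):
            c=G.mean(0); V=np.linalg.svd(G-c,full_matrices=False)[2]; d=(G-c)@V[2]; G=G[abs(d)<max(2*d.std(),.002)]
        nn=V[2]*np.sign(V[2][1]); print('face normal yaw',np.degrees(np.arctan2(nn[1],nn[0])).round(2),'tilt',np.degrees(np.arcsin(nn[2])).round(2),len(G),d.std())
        qq=(G[:,:2]-np.array([.5646,-.3715]))@B; print('face n',np.median(qq[:,0]),'t',np.percentile(qq[:,1],[.5,99.5]),'z',np.percentile(G[:,2],[.5,99.5]))
    T=m&(Z>.27); qt=q[T]
    if len(qt): print(n,'all t',np.percentile(q[m][:,1],[.5,99.5]),'n',np.percentile(q[m][:,0],[.5,99.5]),'z',np.percentile(F[:,2],[.5,99.5]))
E
python3 - <<'E'
from m import *
chk('side',dict(np.load('side13.npz'))); chk('wrist',snap('wrist'))
s=snap('wrist'); W=world(s); q=(W[...,:2]-np.array([.5646,-.3715]))@B; Z=W[...,2]
m=(Z>.2)&(Z<.31)&(abs(q[...,0])<.04)&(abs(q[...,1])<.1); print('wrist lamp', m.sum(),np.percentile(q[m],[1,99],axis=0),np.percentile(Z[m],[1,99]))
m2=m&(Z<.29); G=W[m2]
for it in range(8):
    c=G.mean(0); V=np.linalg.svd(G-c,full_matrices=False)[2]; d=(G-c)@V[2]; G=G[abs(d)<max(2*d.std(),.002)]
nn=V[2]*np.sign(V[2][1]); print('wrist lamp yaw',np.degrees(np.arctan2(nn[1],nn[0])),nn[2],np.median(((G[:,:2]-np.array([.5646,-.3715]))@B)[:,0]))
# plate top edges in wrist
for z in (.285,):
  for r in (130,140,150): 
    for c in (239.5,275.5): print(r,c,((plane(s,[[c,r]],z)[:,:2]-np.array([.5646,-.3715]))@B).round(4), pts(s,[[257,r]])[0,2].round(4))
print('far edge',((plane(s,[[257,123]],.285)[:,:2]-np.array([.5646,-.3715]))@B))
E
```

```text
face normal yaw 123.76 tilt 0.32 578 0.0018222652309652452
face n 0.09499758325692542 t [-0.06232527  0.06734126] z [0.19491674 0.28363148]
side all t [-0.06227361  0.06751927] n [0.09202382 0.11262665] z [0.19473154 0.2838099 ]
wrist all t [-0.06521927  0.03989272] n [0.09418245 0.11361903] z [0.20143355 0.28399453]
wrist lamp 22173 [[-0.01611934 -0.08431723]
 [ 0.00235657  0.07812629]] [0.20268237 0.30122072]
wrist lamp yaw 123.20622050190644 -0.001435476993110054 0.0013193239425208616
130 239.5 [[ 0.1138 -0.0619]] 0.2842
130 275.5 [[ 0.0941 -0.0619]] 0.2842
140 239.5 [[ 0.1138 -0.0564]] 0.2846
140 275.5 [[ 0.0941 -0.0564]] 0.2846
150 239.5 [[ 0.1139 -0.0509]] 0.2853
150 275.5 [[ 0.094  -0.0509]] 0.2853
far edge [[ 0.10423228 -0.06561044]]
```

Run:
```python
from h import *
s=dict(np.load('top13.npz')); W=world(s); L=w2l(W)*1000; Z=W[...,2]*1000; g=s['img'].astype(int)
m=(g.max(2)<70)&(Z>140)&(Z<180)&(L[...,1]<-85)&(L[...,1]>-130)&(abs(L[...,0])<130)
P=np.c_[L[m],Z[m]]
for x0 in range(-120,120,30):
    k=(P[:,0]>x0)&(P[:,0]<x0+30)
    if k.sum()>3: print(x0,k.sum(),'y',P[k,1].mean().round(1),'ztop',np.percentile(P[k,2],90).round(1))
print('x range',P[:,0].min(),P[:,0].max())
m=(Z>260)&(Z<330)&(abs(L[...,0])<110)&(L[...,1]>140)&(L[...,1]<260); print('flap edge',np.percentile(L[m][:,1],[5,95]),Z[m].max())
o=robot.get_obs(); print(o['qvel'].round(3),o['time'],o['width'])
robot.close_job()
```

```text
-120 63 y -106.8 ztop 171.7
-90 58 y -106.6 ztop 168.7
-60 50 y -105.9 ztop 169.4
-30 54 y -107.1 ztop 168.6
0 54 y -107.0 ztop 167.6
30 51 y -106.6 ztop 167.3
60 63 y -107.4 ztop 171.2
90 42 y -107.9 ztop 163.2
x range -115.58179856629663 110.06947089567267
flap edge [192.66663119 242.60683014] 320.45322439473625
[-0.001  0.002  0.005 -0.     0.001 -0.001] 22.9 0.012089981715942798
the job is handed in; nothing more can be done
```

The job is handed in at 22.9 s. I pressed the tube into both clips and let go, then swung the flap open. I drew the filter plate out by its tab and am holding it still in front of the lamp.

- **Tube:** it lies level in both clips. The close wrist view put its top at 166.6 mm, against 166 mm expected when home. It is within about 3 mm of centre along x. It met a firm stop at about 15 N, with the jaw noses over it. A last look from the top camera read 1 to 3 mm higher, within that camera's noise.
- **Flap:** I left it at about 1.85 rad, just short of the 1.9 stop. It was still up in the last pictures.
- **Plate:** its yaw is within about 0.5° of the panel's and its tilt about 0.3°. The height is 240 mm. Its centre is about 10.3–10.5 cm from the panel and its near face about 9.5 cm.
- **Where the cameras disagreed:** the side camera put the plate about 2.5 mm off-centre sideways, while the wrist camera put it at 0.6 mm. I left it there.
- **Other things:** the mallet, tin and block looked unmoved in the last top picture. The brush was mostly hidden by the arm there, but the side view showed it on the bench.

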